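Fit out a round spice tin and lock its cover

TASK

Put the spice tin together: set the white liner flat in the tin's base with its key tab in the gap of the base's low wall, then put every spice pot fully down into a cup of the liner (one pot a cup, any cup), each turned so that its flat side matches the cup's flat side. Then set the tall cover over the lot with its two ears in the openings beside the hooks, flat on the base, and turn it clockwise seen from above until the ears are fully home under the hooks. Leave the tins and the salt shaker behind where they are.

Things in the scene. Friction and masses are not known exactly. Their poses are not given: they have to be found in the camera images.
- tin_base: Metal base of the spice tin, fixed (does not move). Origin: centre of its underside, z up. Round plate 204 mm across, 6 mm thick; on it a round wall, 136 mm inside, 144 mm outside, top at z = 20 mm, with one gap at -x for the liner's tab. Outside the wall at +y and -y, two hooks catch the cover's ears. The cover fits with yaw 0.54 rad (0.35 to 0.73) above the base's, then turns 0.54 rad clockwise to the base's yaw.
- key_gap (a point): Middle of the 24 mm wide gap in the base's low wall, on the base's -x side, 70 mm from the centre, on the plate (z = 6 mm).
- hook_1 (a point): Under the hook at the base's +y, 84 mm from the centre, on the plate: where an ear ends. The hook's roof (underside at z = 17 mm, top 23 mm, radius 83 to 100 mm) covers 15 deg clockwise to 14 deg anticlockwise of this point; its clockwise end is closed by a stop (an ear can go at most 0.04 rad past the point), its anticlockwise end is open.
- hook_2 (a point): Under the hook at the base's -y, 84 mm from the centre, on the plate: where an ear ends. The hook's roof (underside at z = 17 mm, top 23 mm, radius 83 to 100 mm) covers 15 deg clockwise to 14 deg anticlockwise of this point; its clockwise end is closed by a stop (an ear can go at most 0.04 rad past the point), its anticlockwise end is open.
- opening_1 (a point): Middle of the opening where an ear goes down, on the plate, 84 mm from the centre, 31 deg anticlockwise (from above) of hook_1. It runs from the hook's open end to a post 21 mm high, 48 deg from the hook point.
- opening_2 (a point): Middle of the opening where an ear goes down, on the plate, 84 mm from the centre, 31 deg anticlockwise (from above) of hook_2. It runs from the hook's open end to a post 21 mm high, 48 deg from the hook point.
- liner: White loose liner, 0.25 kg. Origin: centre of its underside, z up. Disc 132 mm across, 4 mm thick, four cups 18 mm high round a fin; key tab at -x, 16 mm wide, 8 mm high, reaching 70.5 mm from the centre. Seated, its origin is 6 mm above the base's origin at the base's yaw; play 2 mm sideways, tab 4 mm either way. If the tab misses the gap the liner stays up on the wall.
- fin_top (a point): Middle of the top of the liner's fin, 50 mm above the liner's underside, on its axis: the fin to hold the liner by is 30 mm long along the liner's x, 14 mm thick along y, free above the cups' 18 mm.
- cup_1 (a point): Centre of the inner floor of the liner's cup at (-28.5, +28.5) mm, 4 mm above the liner's underside; axes as the liner's. The cup is round inside, radius 21.8 mm, 14 mm deep, with one flat side on its -x side, 14.5 mm from the centre.
- cup_2 (a point): Centre of the inner floor of the liner's cup at (-28.5, -28.5) mm, 4 mm above the liner's underside; axes as the liner's. The cup is round inside, radius 21.8 mm, 14 mm deep, with one flat side on its -x side, 14.5 mm from the centre.
- cup_3 (a point): Centre of the inner floor of the liner's cup at (+28.5, +28.5) mm, 4 mm above the liner's underside; axes as the liner's. The cup is round inside, radius 21.8 mm, 14 mm deep, with one flat side on its -x side, 14.5 mm from the centre.
- cup_4 (a point): Centre of the inner floor of the liner's cup at (+28.5, -28.5) mm, 4 mm above the liner's underside; axes as the liner's. The cup is round inside, radius 21.8 mm, 14 mm deep, with one flat side on its -x side, 14.5 mm from the centre.
- pot_1: White flat-sided spice pot, closed, 0.15 kg, 86 mm high; all alike; three or four are there (an absent one has no pose). Origin: centre of its underside, z up. Body radius 20 mm, 55 mm high, with one flat side at -x, 13 mm from the axis, foot bevelled. The round wooden knob, 22 mm across, reaches from 54 to 86 mm: grip it at any yaw.
- pot_2: White flat-sided spice pot, closed, 0.15 kg, 86 mm high; all alike; three or four are there (an absent one has no pose). Origin: centre of its underside, z up. Body radius 20 mm, 55 mm high, with one flat side at -x, 13 mm from the axis, foot bevelled. The round wooden knob, 22 mm across, reaches from 54 to 86 mm: grip it at any yaw.
- pot_3: White flat-sided spice pot, closed, 0.15 kg, 86 mm high; all alike; three or four are there (an absent one has no pose). Origin: centre of its underside, z up. Body radius 20 mm, 55 mm high, with one flat side at -x, 13 mm from the axis, foot bevelled. The round wooden knob, 22 mm across, reaches from 54 to 86 mm: grip it at any yaw.
- pot_4: White flat-sided spice pot, closed, 0.15 kg, 86 mm high; all alike; three or four are there (an absent one has no pose). Origin: centre of its underside, z up. Body radius 20 mm, 55 mm high, with one flat side at -x, 13 mm from the axis, foot bevelled. The round wooden knob, 22 mm across, reaches from 54 to 86 mm: grip it at any yaw.
- cover: Tall metal cover, loose, 0.35 kg, standing mouth down: outside 158 mm across, inside 150 mm, 102 mm high (98 mm inside). Origin: centre of its rim (lowest), z up. Two ears at the rim, at +y and -y, 14 mm wide, 8 mm high, reach 91 mm from the axis. A half turn gives the same cover. Resting on the base its origin is 6 mm above the base's, with 3 mm of play sideways.
- bar_top (a point): Middle of the top of the cover's wooden bar handle, 142 mm above the rim, on the axis. The bar is 60 mm long along the cover's x, 16 mm thick along y, 40 mm high.
- salt_shaker: Bystander, to be left alone: a salt shaker (44 mm wide, 90 mm high). Origin: centre of its underside.
- tuna_tin: Bystander, to be left alone: a flat fish tin (86 mm wide, 40 mm high). Origin: centre of its underside.
- half_tin: Bystander, to be left alone: a half-size food tin (76 mm wide, 58 mm high). Origin: centre of its underside.
There are look-alikes about, which are no part of the job. Leave any turquoise look-alike of the pot_3 alone.

How it is judged:
By the outcome, as a careful person would: the job done as asked, in the order asked, and still so for the second after the job is handed in, with the robot touching nothing.
Of pot_1, pot_2, pot_3, pot_4 only 3 to 4 are there at a start; the rules pass over those that are not, and their reading is None.
At some moment in a run one of liner, cover may be knocked a few centimetres aside while the robot is not near it.
It also fails if it takes over 210 s, if anything falls off the work surface, if the arm or the gripper's body presses on something with over 40 N, if the wrist force passes 120 N, or if a joint passes its speed limit or range.

ROBOT

A 7-joint arm with a two-finger parallel gripper is mounted at the origin on a cart in front of the work surface, level with it; the furniture and walls round the work are solid. World frame = base frame: x ahead of the robot, y to its left, z up, the work surface at z = 0. Lengths are in mm, angles in rad, forces in N, time in s.
With the tool pointing down it reaches from about 425 to 925 mm from the base axis. Payload 6.8 kg.
Tool frame: the origin (TCP) lies at the very end of the fingers, on their centre line; the grasp point (between the pads) lies 19 mm behind it; z points along the fingers, y is the line along which they close (so a half turn about z gives the same grasp; the last joint's range is limited). The gripper opens to 88 mm and grips with 3 to 60 N. Pads are 20 mm wide; open, the fingers measure 115 mm over their backs; the gripper's body (75 mm by 178 mm) begins 61 mm behind the grasp point.
Start: joints at [-1.274, 0.477, 0.022, 1.555, -0.011, 1.109, -0.083], TCP at [265.837, 620.466, 222.664] pointing down, gripper open.
Joint ranges: [-2.96, 2.96], [-0.34, 2.1], [-1.41, 1.46], [0.24, 2.44], [-1.37, 4.51], [0.17, 1.92], [-2.96, 2.96]. Speed limits (rad/s): [2.39, 2.39, 3.14, 3.14, 3.14, 3.14, 3.14].

INTERFACE

Orientations are given as a unit quaternion [w, x, y, z].
In Python, from rig import manip gives the robot as it stands.
- The arm moves only by the tool apply_moves, never from a script. Its argument "increments" is one flat list of numbers, 5 for each row, row after row: the shift along the world's x, y, z in m, then the turn about the world's z in rad, then the gripper's target within -1 to 1 (shut at 1, half-way at 0, fully open at -1). In form: [tx, ty, tz, roll, claw, tx, ty, tz, roll, claw, ...]. A call has 1 to 20 rows; each row shifts and turns the commanded pose from where the row before left it; what a row does not reach is not made up. A row lasts 1/12 s, in which the tool goes at most 41.7 mm and 7.16 degrees, less where a joint would pass 70% of its speed; a pose out of reach is approached as far as the arm can. A call with a gripper value outside its range is refused whole. The fingers move at their own pace and stop on an object; the grip force is fixed at half the most. Time passes only in rows, so rows that do not move let the fingers close. It gives the time, the measured TCP pose, the force, the opening and the grip force at its end, in the units of the state.
- manip.sense(): the state, without advancing time (a new reading comes with each control period).
- manip.camera(name): name is "side" or "top"; returns the picture (420x560x3 uint8, red, green, blue); there is no depth.
- manip.camera_model(name): a dict with "fovy" (degrees; the focal length in pixels is half the picture's height over the tangent of half this angle, whatever the lens; pixels are square), "cx", "cy" (the principal point, pixels), "T" (4x4, takes a point from camera to world coordinates). Camera axes: x right, y down, z forward; pixel columns grow to the right and rows downward; lengths in mm; the calibration is good to about 2 mm. A picture is of the moment at which its call begins. camera_model takes no time and is no camera call.
- manip.sign_off(): hands the job in; it is judged then, once.
The state is a dict: "clock": time; "joint_pos": joint angles; "joint_vel": joint speeds; "joint_torque": joint torques, N m; "tcp_pos": TCP position; "eef_rot": TCP orientation; "ft_force": force on the tool from outside, world axes, zero at the start; "ft_torque": the same for the moment, N m; "grip_width": finger opening in mm; "finger_force": force on a finger pad.
Only numpy, scipy, OpenCV 4.12 (cv2) and the standard library are available. Lean on these libraries where they do the work, as an engineer would, in place of code of your own. Each camera call takes 0.05 s, during which the arm holds its last target. There are 200 camera calls.

## Working session

There is one attempt and no reset: what is moved stays moved. The work goes in short steps, Python scripts to look and compute and a tool call to move; the robot and the scene stay as the last step left them, time stands still between calls to the robot, and variables do not carry over. Pictures are saved under pics/ and viewed, at most 14 in all, crops included, and the job is handed in when it is done.

Besides the shell and the picture viewer there is one more tool, called after "Emit:" by a JSON object that holds its "api" and its "payload", one argument or row to a line. apply_moves: Moves the arm, as the interface text tells. Its arguments: {"type":"object","properties":{"increments":{"type":"array","items":{"type":"number"}}},"required":["increments"]}

```bash
mkdir -p pics; cat > h.py <<'E'
import numpy as np, cv2
from rig import manip
def cam(n):
    m=manip.camera_model(n); f=210/np.tan(np.radians(m['fovy'])/2); return m,f,np.array(m['T'])
def ray(n,u,v,z):
    m,f,T=cam(n); d=T[:3,:3]@np.array([(u-m['cx'])/f,(v-m['cy'])/f,1]); o=T[:3,3]
    return (o+d*(z-o[2])/d[2])[:2]
def proj(n,p):
    m,f,T=cam(n); q=T[:3,:3].T@(np.array(p,float)-T[:3,3]); return np.array([m['cx']+f*q[0]/q[2],m['cy']+f*q[1]/q[2]])
def shot(n,name):
    im=manip.camera(n); cv2.imwrite(f'pics/{name}.png',im[:,:,::-1]); return im
E
python3 - <<'E'
from h import *
for n in('top','side'): 
    shot(n,n+'0'); m=manip.camera_model(n); print(n,m['fovy'],m['cx'],m['cy'],np.round(m['T'],3).tolist(),{k:v for k,v in m.items() if k not in('T','fovy','cx','cy')})
s=manip.sense(); print(s['tcp_pos'],s['eef_rot'],s['grip_width'],s['clock'])
E
```

```text
top 49.372326015169975 289.77746643343016 215.56580350493206 [[0.109, -0.85, 0.515, -343.31], [-0.994, -0.091, 0.06, -67.242], [-0.004, -0.518, -0.855, 1623.654], [0.0, 0.0, 0.0, 1.0]] {}
side 54.27384641925445 277.7789665384644 210.74402489756636 [[-0.465, -0.366, 0.806, -444.138], [-0.885, 0.183, -0.428, 559.912], [0.009, -0.912, -0.409, 646.529], [0.0, 0.0, 0.0, 1.0]] {}
[265.62421472 619.97201888 221.83161839] [-9.27501089e-05  2.00988825e-01  9.79593217e-01 -7.83233113e-04] 87.79200381683818 0.1
```

View pics/top0.png

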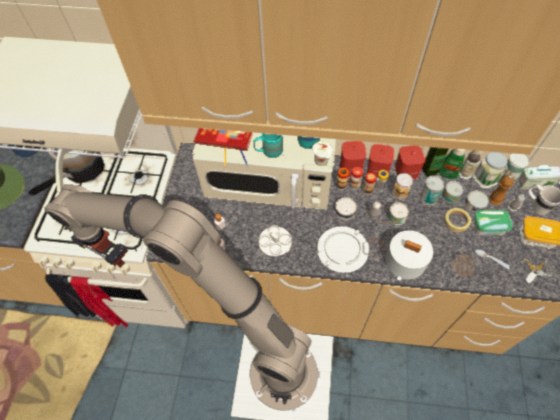

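View pics/side0.png

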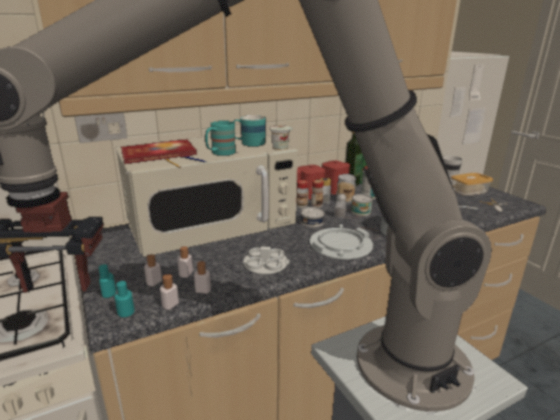

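The top view shows the liner at (275,240), the base at (343,249) and the cover at (410,255). Part of the pots is hidden by the arm. The side view shows six pot-shaped things: turquoise at (108,282) and (124,298), grey or white at (153,270), (185,263), (169,291) and (202,277). I'll enlarge that area and swing the arm clear.

```bash
python3 - <<'E'
from h import *
im=cv2.imread('pics/side0.png')
c=im[235:325,80:230]; cv2.imwrite('pics/c1.png',cv2.resize(c,None,fx=5,fy=5,interpolation=cv2.INTER_CUBIC))
for n,u,v in [('b',153,283),('w',185,274),('w',169,304),('b',202,290),('t',108,295),('t',124,312)]: print(n,ray('side',u,v,0))
print('base',ray('top',343,249,6),ray('side',341,241,6)); print('liner',ray('top',275,240,4),ray('side',266,260,4)); print('cover',ray('top',411,245,142))
E
```

```text
b [551.85440907 417.91014923]
w [556.20726736 326.94479265]
w [438.71413538 402.25131904]
b [459.23940976 308.36169419]
t [549.28098035 534.84167983]
t [457.14976288 508.98839456]
base [ 499.36931643 -180.17445592] [ 508.67946267 -182.33069742]
liner [511.8204214   93.07061653] [514.9578065   89.42156207]
cover [ 471.26220401 -416.22796935]
```

View pics/c1.png

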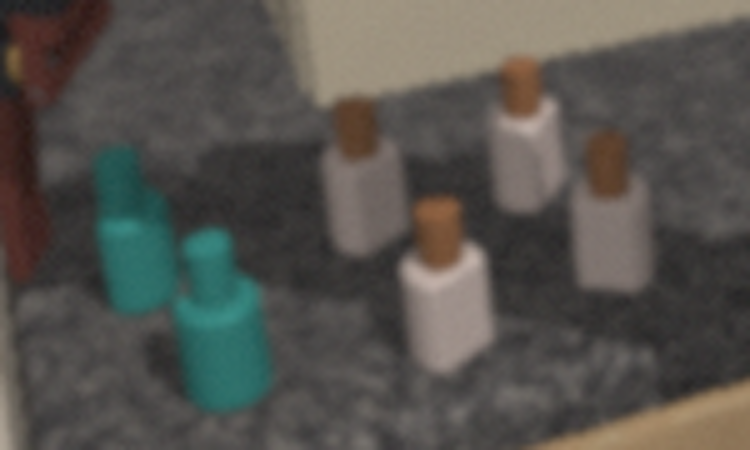

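The crop shows four white pots: (169,291) and (185,263) are lit, while (153,270) and (202,277) are white bodies in the arm's shadow, with wooden knobs. All four fit the description. The two turquoise ones on the left are the look-alikes. Next I'll look closely at the liner, base and cover in the top view.

```bash
python3 - <<'E'
import cv2
im=cv2.imread('pics/top0.png')
c=im[218:282,250:380]; cv2.imwrite('pics/c2.png',cv2.resize(c,None,fx=6,fy=6,interpolation=cv2.INTER_CUBIC))
E
```

```text
(no output)
```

View pics/c2.png

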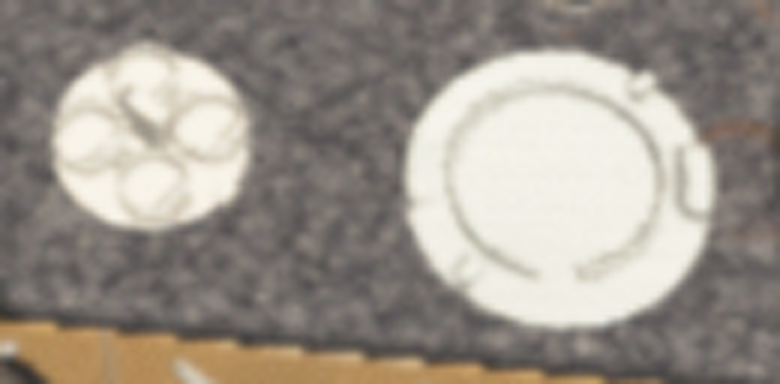

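The crop shows the base's gap at crop (557,273), i.e. pixel (342.8,263.5). The posts are at (640,85) and (465,275), and one hook is at (692,180). The liner's fin runs from upper left to lower right, with a likely tab bump at (237,192). I'll confirm that with contours in both views.

```bash
cat >> h.py <<'E'
def white(im,lo=150,sat=60,k=4):
    b=cv2.resize(im,None,fx=k,fy=k,interpolation=cv2.INTER_CUBIC); hsv=cv2.cvtColor(b,cv2.COLOR_RGB2HSV)
    return ((hsv[:,:,2]>lo)&(hsv[:,:,1]<sat)).astype(np.uint8)*255
def contour(n,im,u,v,z,lo=150,sat=60,k=4):
    m=white(im,lo,sat,k); cs,_=cv2.findContours(m,cv2.RETR_EXTERNAL,cv2.CHAIN_APPROX_NONE)
    c=max((c for c in cs if cv2.pointPolygonTest(c,(u*k,v*k),False)>=0),key=cv2.contourArea)
    px=(c[:,0,:]+.5)/k-.5
    return np.array([ray(n,a,b,z) for a,b in px])
def circ(P):
    k=np.ones(len(P),bool)
    for _ in range(6):
        A=np.c_[2*P[k],np.ones(k.sum())]; s=np.linalg.lstsq(A,(P[k]**2).sum(1),rcond=None)[0]
        c=s[:2]; r=np.sqrt(s[2]+c@c); e=np.hypot(*(P-c).T)-r; k=abs(e)<max(1.5*np.median(abs(e)),1)
    return c,r,e
def prof(P,c,r,step=10):
    a=np.degrees(np.arctan2(*(P-c).T[::-1])); e=np.hypot(*(P-c).T)-r
    return [(int(t),round(float(e[abs((a-t+180)%360-180)<step/2].max(initial=-99)),1)) for t in range(-180,180,step)]
E
python3 - <<'E'
from h import *
for n,lu,bu in(('top',(275,240),(343,249)),('side',(266,262),(341,241))):
    im=cv2.imread(f'pics/{n}0.png')[:,:,::-1]
    for nm,(u,v),z in(('liner',lu,3),('base',bu,5)):
        P=contour(n,im,u,v,z,130 if n=='side' else 150); c,r,e=circ(P); print(n,nm,c.round(1),r.round(1)); print(prof(P,c,r))
print(ray('top',342.8,263.5,13), [ray('top',250+a/6,218+b/6,z).round(1) for a,b,z in((640,85,20),(465,275,20),(692,180,22),(412,200,22))])
print('fin', [ray('top',250+a/6,218+b/6,50).round(1) for a,b in((120,92),(160,135))])
E
```

```text
top liner [509.4  94.5] 68.7
[(-180, -0.5), (-170, 0.7), (-160, -0.3), (-150, 0.1), (-140, 1.1), (-130, 3.4), (-120, 3.8), (-110, 3.2), (-100, 1.5), (-90, 0.0), (-80, -0.2), (-70, 1.1), (-60, 0.0), (-50, 0.2), (-40, 0.3), (-30, 0.5), (-20, 0.8), (-10, 0.4), (0, 4.4), (10, 6.2), (20, 5.4), (30, 1.3), (40, 1.5), (50, 0.6), (60, 0.7), (70, 0.4), (80, -0.5), (90, -1.0), (100, -2.4), (110, -1.0), (120, -0.5), (130, 0.5), (140, 1.4), (150, 1.5), (160, 0.9), (170, 0.7)]
top base [ 502.2 -177.8] 103.9
[(-180, 1.4), (-170, 1.2), (-160, 0.9), (-150, 0.6), (-140, 1.3), (-130, 0.5), (-120, -0.0), (-110, -0.0), (-100, -0.2), (-90, 1.6), (-80, 3.3), (-70, 3.3), (-60, 0.5), (-50, 2.5), (-40, 5.7), (-30, 6.5), (-20, 0.9), (-10, 1.7), (0, 2.1), (10, 0.6), (20, 2.0), (30, 1.9), (40, 1.2), (50, 1.2), (60, 0.2), (70, 0.9), (80, -0.0), (90, -1.9), (100, -1.9), (110, 0.6), (120, 0.6), (130, 2.0), (140, 1.5), (150, 1.3), (160, 0.7), (170, 1.6)]
side liner [517.7  89.1] 72.0
[(-180, 0.7), (-170, 0.7), (-160, -1.8), (-150, -2.8), (-140, -4.3), (-130, -2.2), (-120, -2.4), (-110, -4.7), (-100, -7.9), (-90, -7.
[... 286 characters left out ...]
(150, 3.3), (160, 2.9), (170, 2.4)]
side base [ 505.9 -179.6] 103.4
[(-180, 1.6), (-170, 1.5), (-160, 0.6), (-150, -0.8), (-140, -1.4), (-130, -2.4), (-120, -1.8), (-110, -0.7), (-100, 1.4), (-90, 16.7), (-80, 25.0), (-70, 29.7), (-60, 29.9), (-50, -3.3), (-40, 28.5), (-30, 27.9), (-20, 2.1), (-10, 1.8), (0, 1.9), (10, 1.5), (20, 0.5), (30, 0.5), (40, -0.2), (50, -1.3), (60, -1.7), (70, -2.1), (80, -18.7), (90, -21.9), (100, -8.0), (110, -1.1), (120, 0.1), (130, 1.0), (140, 1.0), (150, 2.2), (160, 2.4), (170, 2.1)]
[ 432.70320915 -181.98151226] [array([ 573.6, -230. ]), array([ 421.6, -122.9]), array([ 504.8, -266. ]), array([470.7, -84.9])]
fin [array([514.9, 111.8]), array([486. ,  81.8])]
```

```bash
cat >> h.py <<'E'
def avg(n,k=6): return np.mean([manip.camera(n).astype(float) for _ in range(k)],0)
def tile(a,u0,v0,w,h,k,lo=0,hi=255):
    c=np.clip((a[v0:v0+h,u0:u0+w]-lo)/(hi-lo)*255,0,255).astype(np.uint8)[:,:,::-1]
    return cv2.resize(c,None,fx=k,fy=k,interpolation=cv2.INTER_CUBIC)
E
python3 - <<'E'
from h import *
t=avg('top');s=avg('side'); np.save('t0',t);np.save('s0',s)
A=tile(t,315,222,57,54,7,120,250); B=tile(t,255,220,40,40,7,120,250)
C=tile(s,305,222,72,38,5.5,90,215); D=tile(s,240,245,52,30,7,90,215)
M=np.zeros((600,800,3),np.uint8)
for i,(x,y) in zip((A,B,C,D),((0,0),(400,0),(0,380),(400,380))): 
    q=M[y:y+i.shape[0],x:x+i.shape[1]]; q[:]=i[:q.shape[0],:q.shape[1]]
cv2.imwrite('pics/m1.png',M)
E
```

```text
(no output)
```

View pics/m1.png

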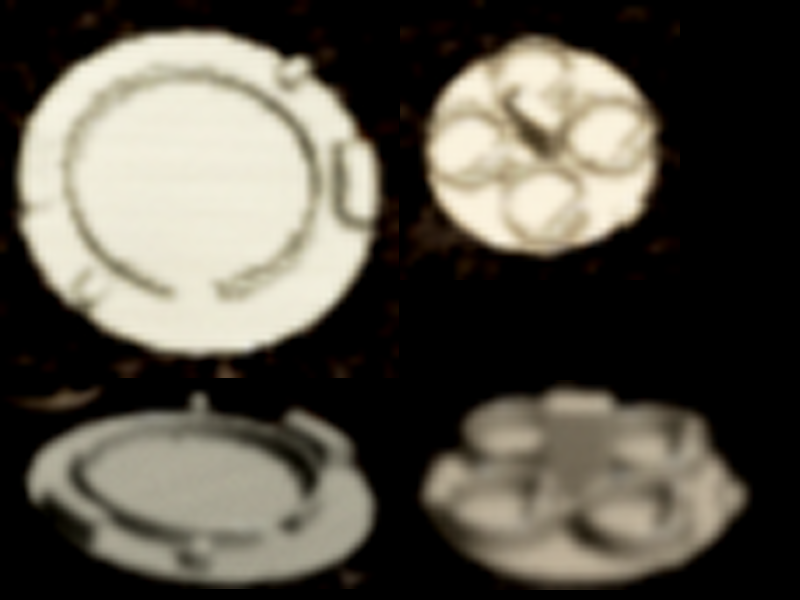

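The mosaic shows the base's gap, posts and hooks (top left), the liner's cups, fin and tab (top right), and the side views below. In the side tile the tab sticks out at (745,495), i.e. side pixel (289.3,261.4).

```bash
python3 - <<'E'
from h import *
c=np.array([503.5,-178.5])
def a(n,u,v,z,off,c=c):
    p=ray(n,u,v,z); d=p-c; print(n,p.round(0),'r %.1f yaw %.1f'%(np.hypot(*d),(np.degrees(np.arctan2(d[1],d[0]))-off+180)%360-180))
T=lambda x,y:(315+x/7-.43,222+y/7-.43)
S=lambda x,y:(305+x/5.5-.4,222+(y-380)/5.5-.4)
print('gap');
for z in(6,20): a('top',*T(175,293),z,180);a('top',*T(217,293),z,180);a('side',*S(260,540),z,180);a('side',*S(285,524),z,180)
print('posts, off 140');a('top',*T(292,70),21,-40);a('top',*T(88,290),21,140);a('side',*S(200,397),21,-40);a('side',*S(195,548),21,140)
print('hook2 upper/lower');a('top',*T(352,136),23,-76);a('top',*T(368,228),20,-105);a('top',*T(32,208),20,104)
print('hook1 side open end');a('side',*S(95,543),20,104)
L=np.array([511,93.]);T=lambda x,y:(255+(x-400)/7-.43,220+y/7-.43);S=lambda x,y:(240+(x-400)/7-.43,245+(y-380)/7-.43)
print('liner tab');a('side',*S(745,493),6,180,L);a('top',*T(640,225),4,180,L);a('side',*S(580,402),50,0,L)
C=[]
for x,y,o in((538,70,0),(467,142,0),(610,137,0),(542,200,0)):
    p=ray('top',*T(x,y),11);C.append(p);a('top',*T(x,y),11,0,L)
print('mean cups',np.mean(C,0))
C=[]
for x,y in((515,428),(655,435),(497,500),(625,508)):
    p=ray('side',*S(x,y),18);C.append(p);a('side',*S(x,y),18,0,L)
print('mean',np.mean(C,0))
E
```

```text
gap
top [ 435. -170.] r 69.0 yaw -7.1
top [ 438. -193.] r 67.6 yaw 12.5
side [ 441. -175.] r 62.9 yaw -3.0
side [ 449. -200.] r 58.2 yaw 21.2
top [ 428. -169.] r 75.8 yaw -7.1
top [ 431. -192.] r 74.0 yaw 10.6
side [ 421. -159.] r 84.4 yaw -13.3
side [ 430. -183.] r 74.0 yaw 3.5
posts, off 140
top [ 576. -228.] r 87.6 yaw 5.4
top [ 425. -121.] r 97.5 yaw 4.1
side [ 584. -235.] r 98.6 yaw 4.9
side [ 429. -120.] r 94.6 yaw 1.9
hook2 upper/lower
top [ 535. -263.] r 90.5 yaw 6.5
top [ 480. -274.] r 98.3 yaw 1.0
top [472. -87.] r 96.9 yaw 4.9
hook1 side open end
side [460. -75.] r 112.6 yaw 8.6
liner tab
side [477.  31.] r 70.2 yaw 61.3
top [466.  32.] r 76.1 yaw 53.3
side [510.  94.] r 1.4 yaw 130.9
top [555. 101.] r 45.1 yaw 10.6
top [504. 136.] r 43.2 yaw 99.1
top [516.  55.] r 38.6 yaw -82.5
top [472.  88.] r 39.4 yaw -173.3
mean cups [511.8495881   95.01573608]
side [553. 105.] r 43.9 yaw 15.4
side [520.  53.] r 41.3 yaw -77.1
side [502. 137.] r 44.7 yaw 101.6
side [472.  92.] r 38.9 yaw -178.4
mean [511.92461181  96.52844916]
```

Emit:
{"api": "apply_moves", "payload": {
  "increments": [0.0123,-0.0262,0,-0.089,-1,0.0123,-0.0262,0,-0.089,-1,0.0123,-0.0262,0,-0.089,-1,0.0123,-0.0262,0,-0.089,-1,0.0123,-0.0262,0,-0.089,-1,0.0123,-0.0262,0,-0.089,-1,0.0123,-0.0262,0,-0.089,-1,0.0123,-0.0262,0,-0.089,-1,0.0123,-0.0262,0,-0.089,-1,0.0123,-0.0262,0,-0.089,-1,0.0123,-0.0262,0,-0.089,-1,0.0123,-0.0262,0,-0.089,-1,0.0123,-0.0262,0,-0.089,-1,0.0123,-0.0262,0,-0.089,-1,0.0123,-0.0262,0,-0.089,-1,0.0123,-0.0262,0,-0.089,-1,0.0123,-0.0262,0,-0.089,-1,0.0123,-0.0262,0,-0.089,-1,0.0123,-0.0262,0,-0.089,-1,0.0123,-0.0262,0,-0.089,-1]
}}

```text
clock: 2.37
tcp_pos: [512.3, 95.2, 223.0]
eef_rot: [-0.0, 0.889, 0.459, 0.0]
ft_force: [0.9, 0.8, 0.1]
grip_width: 87.9
finger_force: 0.0
```

```bash
cat >> h.py <<'E'
def mosaic(name,items,W=800,H=600):
    M=np.zeros((H,W,3),np.uint8)
    for i,x,y in items:
        q=M[y:y+i.shape[0],x:x+i.shape[1]]; q[:]=i[:q.shape[0],:q.shape[1]]
    cv2.imwrite(f'pics/{name}.png',M)
E
python3 - <<'E'
from h import *
t=avg('top',3);s=avg('side',3);np.save('t1',t);np.save('s1',s)
mosaic('m2',[(tile(t,170,190,90,70,5,30,220),0,0),(tile(s,90,235,135,85,5,30,220),0,320),(tile(s,225,230,80,60,4,60,215),455,0)])
E
```

```text
(no output)
```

View pics/m2.png

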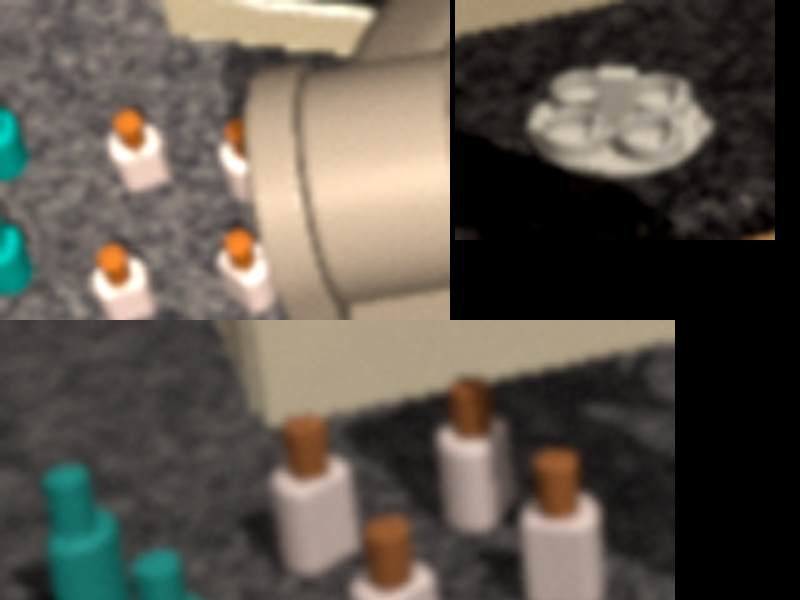

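All four pots are clear and the liner hasn't moved: its fin and tab are in the same place in the side view. Going down to the fin.

Emit:
{"api": "apply_moves", "payload": {
  "increments": [0,0,-0.033,0,-1,0,0,-0.033,0,-1,0,0,-0.033,0,-1,0,0,-0.033,0,-1,0,0,-0.033,0,-1,-0.001,0,-0.02,0,-1,0,0,-0.012,0,-1,0,0,0,0,-1,0,0,0,0,1,0,0,0,0,1,0,0,0,0,1,0,0,0,0,1,0,0,0,0,1,0,0,0,0,1,0,0,0,0,1,0,0,0,0,1]
}}

```text
clock: 4.0
tcp_pos: [510.9, 96.5, 25.8]
eef_rot: [0.0, 0.888, 0.46, 0.0]
ft_force: [-0.4, -0.6, 0.3]
grip_width: 38.1
finger_force: 0.0
```

Still closing; wait, then lift.

Emit:
{"api": "apply_moves", "payload": {
  "increments": [0,0,0,0,1,0,0,0,0,1,0,0,0,0,1,0,0,0,0,1,0,0,0,0,1,0,0,0,0,1,0,0,0,0,1]
}}

```text
clock: 4.58
tcp_pos: [510.6, 96.6, 25.6]
eef_rot: [-0.0, 0.888, 0.46, -0.0]
ft_force: [-0.5, 1.3, 1.4]
grip_width: 13.5
finger_force: 30.0
```

```bash
cat >> h.py <<'E'
from scipy.optimize import least_squares
def disc(n,im,u,v,r,z0,z1,lo,sat=60):
    "centre of a disc of radius r whose rim spans z0..z1: near side seen at z0, far side at z1"
    A=contour(n,im,u,v,z0,lo,sat);B=contour(n,im,u,v,z1,lo,sat); o=cam(n)[2][:2,3]
    c=B.mean(0)
    for _ in range(3):
        w=(c-o)/np.hypot(*(c-o)); far=(B-c)@w>0.15*r; near=(A-c)@w<-0.15*r
        P=np.r_[B[far],A[near]]
        f=least_squares(lambda c:np.hypot(*(P-c).T)-r,c,loss='soft_l1',f_scale=.7); c=f.x
    return c,np.median(abs(f.fun))
E
python3 - <<'E'
from h import *
t=np.load('t0.npy').astype(np.uint8);s=np.load('s0.npy').astype(np.uint8)
for n,im,p,los in(('top',t,(343,249),(140,160,180)),('side',s,(341,241),(110,130))):
    for lo in los: print(n,lo,disc(n,im,*p,102,0,6,lo))
for n,im,p,los in(('top',t,(275,240),(140,160,180)),('side',s,(266,262),(110,130))):
    for lo in los: print('liner',n,lo,disc(n,im,*p,66,0,4,lo))
E
```

```text
top 140 (array([ 503.10732163, -178.8208217 ]), np.float64(1.7166217456969264))
top 160 (array([ 503.19978518, -178.39096798]), np.float64(0.6431195703468546))Traceback (most recent call last):
  File "<stdin>", line 4, in <module>
  File "h.py", line 41, in disc
    A=contour(n,im,u,v,z0,lo,sat);B=contour(n,im,u,v,z1,lo,sat); o=cam(n)[2][:2,3]
                                    ~~~~~~~^^^^^^^^^^^^^^^^^^^^
  File "h.py", line 19, in contour
    return np.array([ray(n,a,b,z) for a,b in px])
                     ~~~^^^^^^^^^
  File "h.py", line 6, in ray
    m,f,T=cam(n); d=T[:3,:3]@np.array([(u-m['cx'])/f,(v-m['cy'])/f,1]); o=T[:3,3]
          ~~~^^^
  File "h.py", line 4, in cam
    m=manip.camera_model(n); f=210/np.tan(np.radians(m['fovy'])/2); return m,f,np.array(m['T'])
ValueError: time passes only in moves, steps and waits
```

Emit:
{"api": "apply_moves", "payload": {
  "increments": [0,0,0.01,0,1,0,0,0.025,0,1,0,0,0.025,0,1,0,0,0.025,0,1,0,-0.01,0,-0.0345,1,0,-0.02,0,-0.0716,1,0,-0.025,0,-0.0716,1,0,-0.025,0,-0.0716,1,0,-0.025,0,-0.0716,1,0,-0.025,0,-0.0716,1,0,-0.025,0,-0.0716,1,0,-0.025,0,-0.0716,1,0,-0.025,0,-0.0716,1,0,-0.025,0,-0.0716,1,-0.002,-0.02,0,-0.0716,1,-0.002,-0.015,0,-0.0716,1,-0.002,-0.01,0,-0.0729,1]
}}

```text
clock: 6.0
tcp_pos: [502.2, -182.5, 109.5]
eef_rot: [0.001, 1.0, 0.025, -0.001]
ft_force: [0.0, 0.1, -3.6]
grip_width: 14.1
finger_force: 30.0
```

```bash
python3 - <<'E'
from h import *
t=np.load('t0.npy').astype(np.uint8);s=np.load('s0.npy').astype(np.uint8)
for n,im,p,los in(('side',s,(341,241),(110,125)),):
    for lo in los: print(n,lo,disc(n,im,*p,102,0,6,lo))
for n,im,p,los in(('top',t,(275,240),(160,180)),('side',s,(266,262),(100,120))):
    for lo in los: print('liner',n,lo,disc(n,im,*p,66,0,4,lo))
a=avg('side',3);np.save('s2',a);b=avg('top',2);np.save('t2',b)
mosaic('m3',[(tile(a,295,190,90,75,8,60,215),0,0)])
q=manip.sense();print(q['tcp_pos'],q['eef_rot'],q['joint_pos'].round(2) if hasattr(q['joint_pos'],'round') else q['joint_pos'])
E
```

```text
side 110 (array([ 508.16525006, -183.93665781]), np.float64(2.031653609188993))
side 125 (array([ 508.88904324, -184.45005763]), np.float64(2.3649191322840437))Traceback (most recent call last):
  File "<stdin>", line 6, in <module>
  File "h.py", line 41, in disc
    A=contour(n,im,u,v,z0,lo,sat);B=contour(n,im,u,v,z1,lo,sat); o=cam(n)[2][:2,3]
  File "h.py", line 19, in contour
    return np.array([ray(n,a,b,z) for a,b in px])
                     ~~~^^^^^^^^^
  File "h.py", line 6, in ray
    m,f,T=cam(n); d=T[:3,:3]@np.array([(u-m['cx'])/f,(v-m['cy'])/f,1]); o=T[:3,3]
          ~~~^^^
  File "h.py", line 4, in cam
    m=manip.camera_model(n); f=210/np.tan(np.radians(m['fovy'])/2); return m,f,np.array(m['T'])
ValueError: time passes only in moves, steps and waits
```

```bash
sed -i 's/^def cam(n):/from functools import lru_cache\n@lru_cache(None)\ndef cam(n):/' h.py; python3 - <<'E'
from h import *
a=avg('side',3);np.save('s2',a);b=avg('top',2);np.save('t2',b)
t=np.load('t0.npy').astype(np.uint8);s=np.load('s0.npy').astype(np.uint8)
for n,im,p,los in(('top',t,(275,240),(160,180)),('side',s,(266,262),(100,120))):
    for lo in los: print('liner',n,lo,disc(n,im,*p,66,0,4,lo))
mosaic('m3',[(tile(a,295,190,90,75,8,60,215),0,0)])
q=manip.sense();print(q['tcp_pos'],q['eef_rot'],q['joint_pos'])
E
```

```text
liner top 160 (array([510.05013705,  94.1182282 ]), np.float64(1.33366248268851))
liner top 180 (array([509.99550544,  94.26144339]), np.float64(0.7040559049478787))
liner side 100 (array([518.33652073,  88.88591088]), np.float64(9.029362955536406))
liner side 120 (array([518.72001502,  85.93519248]), np.float64(6.54702590660407))
[ 503.95011644 -178.33281076  109.87184431] [-1.77897131e-04  9.99514157e-01  3.11566754e-02 -8.23948100e-04] [-0.36128809  0.49193828  0.75929333  2.02864282 -0.46946428  0.80119674
 -0.83320494]
```

View pics/m3.png

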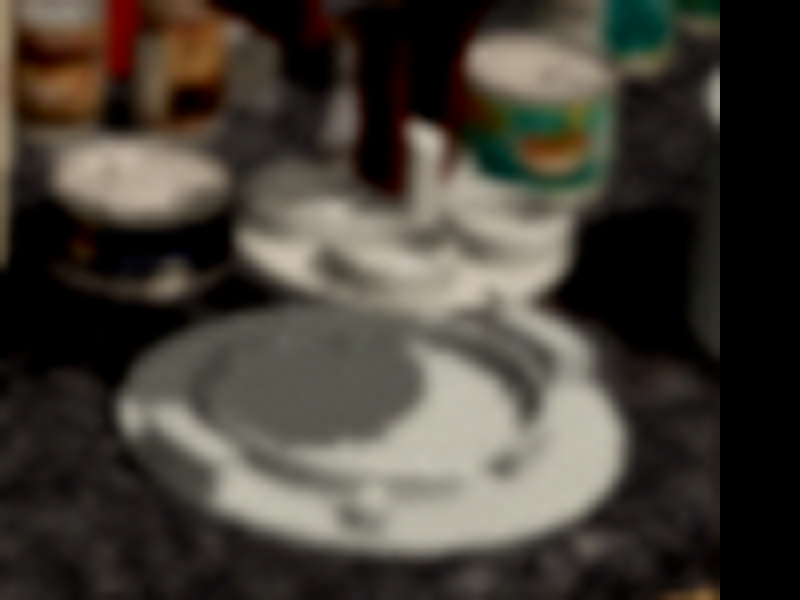

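The side view shows the liner hanging level above the base. The yaw matches (about 3.6°), so I'm going down with force checks.

Emit:
{"api": "apply_moves", "payload": {
  "increments": [0,0,-0.02,0,1,0,0,-0.02,0,1,0,0,-0.012,0,1,0,0,-0.005,0,1,0,0,-0.005,0,1,0,0,-0.004,0,1,0,0,-0.004,0,1,0,0,-0.004,0,1,0,0,0,0,1]
}}

```text
clock: 7.0
tcp_pos: [504.4, -177.9, 36.3]
eef_rot: [-0.0, 1.0, 0.031, -0.0]
ft_force: [-1.2, 2.9, -4.3]
grip_width: 13.4
finger_force: 30.0
```

Emit:
{"api": "apply_moves", "payload": {
  "increments": [0,0,-0.002,0,1,0,0,-0.002,0,1,0,0,-0.001,0,1,0,0,0,0,1,0,0,0,0,1]
}}

```text
clock: 7.42
tcp_pos: [505.7, -177.8, 32.3]
eef_rot: [-0.001, 1.0, 0.031, 0.001]
ft_force: [-0.9, 4.8, 5.3]
grip_width: 13.8
finger_force: 30.0
```

Emit:
{"api": "apply_moves", "payload": {
  "increments": [0,0,0,0,-0.3,0,0,0,0,-0.3,0,0,0,0,-0.3,0,0,0,0,-0.3,0,0,0,0,-0.3,0,0,0.005,0,-0.3,0,0,0.025,0,-0.3,0,0,0.04,0,-0.3,0,0,0.04,0,-0.3,0,0,0.04,0,-0.3,0,0,0.03,0,-0.3,-0.01,0.035,0,0,-0.3,-0.01,0.035,0,0,-0.3,0,0,0,0,-0.3]
}}

```text
clock: 8.58
tcp_pos: [483.9, -101.7, 211.5]
eef_rot: [-0.002, 0.999, 0.035, -0.001]
ft_force: [0.5, 0.0, 0.1]
grip_width: 57.1
finger_force: 0.0
```

```bash
python3 - <<'E'
from h import *
t=avg('top',4);s=avg('side',4);np.save('t3',t);np.save('s3',s);print(manip.sense()['grip_width'],manip.sense()['tcp_pos'])
mosaic('m4',[(tile(t,165,195,85,65,4.7,30,220),0,0),(tile(s,90,235,135,85,5,30,220),0,310),(tile(t,315,222,57,54,6.5,120,250),405,0),(tile(s,305,222,72,42,5.5,90,215),400,360)])
E
```

```text
57.01167732634131 [ 484.78231293 -109.94689972  211.63891642]
```

View pics/m4.png

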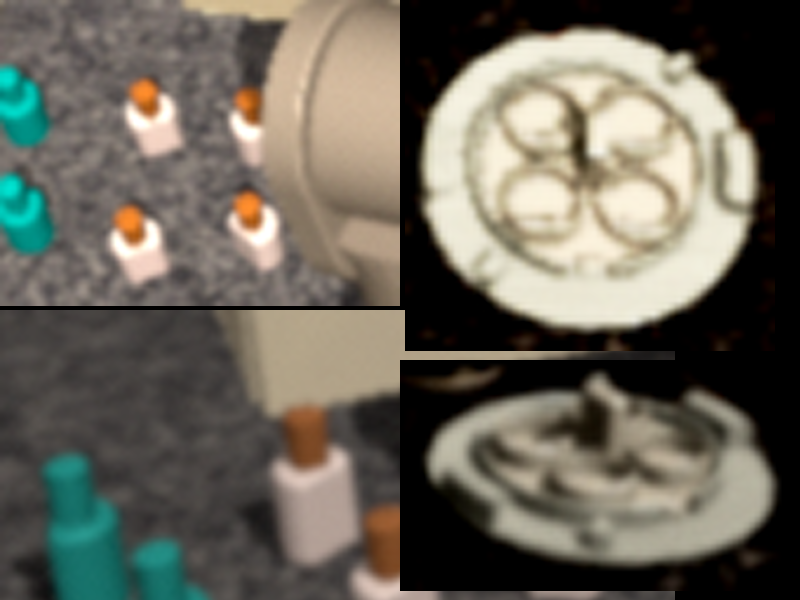

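The liner is seated flat with its tab in the gap (front notch filled) in both views. The four white pots stand at the left of the top view. I'm moving right so the elbow clears them all.

Emit:
{"api": "apply_moves", "payload": {
  "increments": [0,-0.035,0.02,0,-0.3,0,-0.035,0.02,0,-0.3,0,-0.035,0.02,0,-0.3,0,-0.035,0.01,0,-0.3,0,-0.03,0,0,-0.3,0,0,0,0,-0.3]
}}

```text
clock: 9.48
tcp_pos: [482.9, -286.5, 283.0]
eef_rot: [0.002, 1.0, 0.026, 0.001]
ft_force: [-0.3, -0.3, 1.2]
grip_width: 57.2
finger_force: 0.0
```

```bash
cat > pots.py <<'E'
from h import *
def masks(im,k=4):
    b=cv2.resize(im.astype(np.uint8),None,fx=k,fy=k,interpolation=cv2.INTER_CUBIC); h=cv2.cvtColor(b,cv2.COLOR_RGB2HSV)
    H,S,V=h[:,:,0],h[:,:,1],h[:,:,2]
    return ((H<16)&(S>130)&(V>70)).astype(np.uint8), ((S<45)&(V>135)).astype(np.uint8)
def blobs(m,lo,hi,k=4):
    n,l,st,c=cv2.connectedComponentsWithStats(m); return [(i,(c[i]+.5)/k-.5,st[i],l) for i in range(1,n) if lo<st[i,4]<hi]
def near(b,p,z,n):
    q=[(np.hypot(*(ray(n,*c,z)-p)),c,i,s,l) for i,c,s,l in b]; return min(q,key=lambda x:x[0])
E
python3 - <<'E'
from pots import *
t=avg('top',4);s=avg('side',4);np.save('t4',t);np.save('s4',s)
for n,im in(('top',t),('side',s)):
    o,w=masks(im)
    for p in((552,418),(439,402),(556,327),(459,308)):
        d,c,i,st,l=near(blobs(o,60,3000),p,72,n); print(n,p,'knob',c.round(1),ray(n,*c,72).round(1),st[2:]/4, end=' ')
        try: d,c,i,st,l=near(blobs(w,200,6000),p,25,n); print('body',c.round(1),ray(n,*c,25).round(1),st[2:]/4)
        except Exception as e: print(e)
mosaic('m5',[(tile(t,190,200,70,65,6,60,240),0,0),(tile(s,140,240,80,75,5,60,220),400,0)])
E
```

```text
top (552, 418) knob [195.5 214.9] [554.5 415.2] [  5.5    7.25 116.25] body [197.7 222. ] [549.6 413.6] [ 13.75  14.25 423.75]
top (439, 402) knob [192.3 242. ] [433.3 401.3] [  5.75   7.5  120.  ] body [194.6 248.9] [428.  399.6] [ 14.25  14.75 420.  ]
top (556, 327) knob [217.8 216.5] [556.4 325.3] [  5.25   7.25 112.25] body [220.3 223.6] [551.7 320.7] [ 15.   14.5 464.5]
top (459, 308) knob [217.5 238.9] [457.1 307.5] [  5.5    7.75 117.25] body [219.9 246. ] [451.2 303.2] [ 12.25  15.   394.5 ]
side (552, 418) knob [150.9 259.8] [554.2 414.7] [  6.     9.5  167.25] body [153.4 273.9] [557.1 412.9] [ 16.75  23.   960.  ]
side (439, 402) knob [167.3 280.9] [434.  400.5] [  6.25  11.5  229.25] body [169.8 296.4] [434.4 398.8] [  17.75   25.25 1092.  ]
side (556, 327) knob [183.8 251.7] [556.7 324.1] [  6.25   9.25 162.75] body [185.2 265.8] [558.6 323.6] [ 14.25  21.75 766.  ]
side (459, 308) knob [201.2 266.6] [460.  305.4] [  6.25  11.5  207.75] body [202.4 282.1] [458.2 305.8] [  15.5    22.25 1026.75]
```

View pics/m5.png

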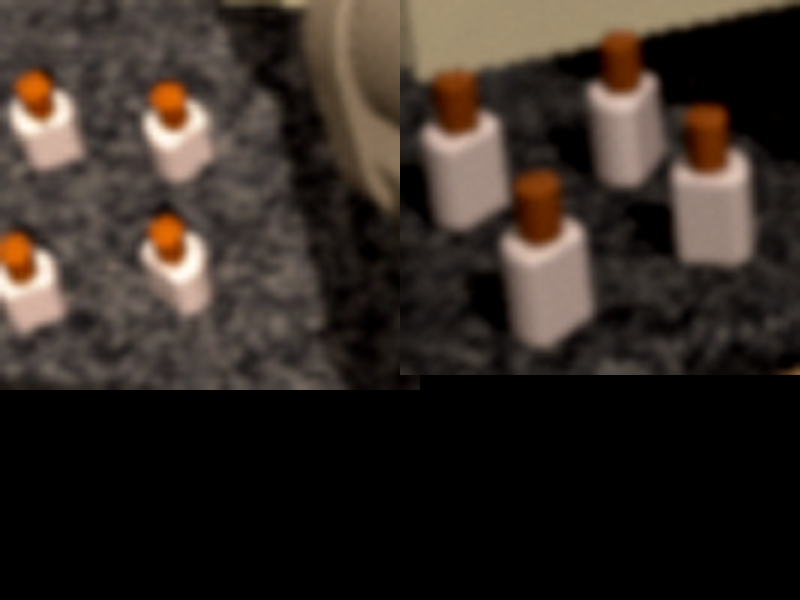

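```bash
cat > yaw.py <<'E'
from pots import *
def outline(n,im,p,z=2):
    o,w=masks(im); w=cv2.morphologyEx(w|o,cv2.MORPH_CLOSE,np.ones((5,5)))
    d,c,i,st,l=near(blobs(w,200,9000),p,35,n)
    cs,_=cv2.findContours((l==i).astype(np.uint8),cv2.RETR_EXTERNAL,cv2.CHAIN_APPROX_NONE)
    px=(max(cs,key=cv2.contourArea)[:,0,:]+.5)/4-.5
    return px,np.array([ray(n,*q,z) for q in px])
E
python3 - <<'E'
from yaw import *
ims={'top':np.load('t4.npy'),'side':np.load('s4.npy')}
for p in((554.4,415),(433.7,401),(556.5,324.7),(458.5,306.5)):
    for n in ims:
        px,P=outline(n,ims[n],np.array(p)); d=P-p; r=np.hypot(*d.T); a=np.degrees(np.arctan2(d[:,1],d[:,0]))%360
        print(p,n,[(t,round(float(np.median(r[abs((a-t+180)%360-180)<4])),1)) for t in range(70,300,8) if (abs((a-t+180)%360-180)<4).any()])
E
```

```text
(554.4, 415) top [(70, 36.5), (78, 32.6), (86, 27.5), (94, 22.7), (102, 20.9), (110, 20.5), (118, 20.1), (126, 20.7), (134, 28.0), (142, 25.2), (150, 21.9), (158, 21.4), (166, 21.7), (174, 21.0), (182, 19.5), (190, 19.4), (198, 18.9), (206, 18.8), (214, 17.9), (222, 17.9), (230, 18.6), (238, 20.0), (246, 21.7), (254, 22.5), (262, 21.8), (270, 21.0), (278, 20.6), (286, 19.6), (294, 19.0)]
(554.4, 415) side [(70, 14.5), (78, 14.3), (86, 14.1), (94, 13.6), (102, 14.2), (110, 14.4), (118, 14.3), (126, 14.6), (134, 15.1), (142, 15.2), (150, 15.5), (158, 14.3), (166, 13.3), (174, 11.5), (182, 10.8), (190, 10.2), (198, 9.7), (206, 9.6), (214, 9.6), (222, 9.4), (230, 9.4), (238, 10.2), (246, 11.7), (254, 12.9), (262, 15.0), (270, 17.7), (278, 19.5), (286, 20.9), (294, 22.6)]
(433.7, 401) top [(70, 39.2), (78, 34.5), (86, 28.6), (94, 24.6), (102, 22.3), (110, 21.9), (118, 21.1), (126, 21.6), (134, 23.4), (142, 26.3), (150, 24.2), (158, 23.4), (166, 23.7), (174, 22.8), (182, 20.7), (190, 18.4), (198, 17.0), (206, 17.1), (214, 17.1), (222, 18.0), (230, 19.3), (238, 20.7), (246, 21.0), (254, 20.
[... 1324 characters left out ...]
110, 21.1), (118, 19.6), (126, 17.9), (134, 16.3), (142, 16.2), (150, 16.8), (158, 17.3), (166, 18.2), (174, 19.0), (182, 22.0), (190, 25.3), (198, 24.9), (206, 24.5), (214, 25.2), (222, 25.7), (230, 23.6), (238, 22.6), (246, 21.3), (254, 20.5), (262, 19.4), (270, 18.7), (278, 17.9), (286, 17.5), (294, 17.4)]
(458.5, 306.5) side [(70, 17.4), (78, 17.1), (86, 16.7), (94, 15.3), (102, 14.2), (110, 12.8), (118, 11.5), (126, 10.4), (134, 9.8), (142, 9.5), (150, 9.3), (158, 9.3), (166, 10.7), (174, 11.2), (182, 13.1), (190, 14.3), (198, 16.3), (206, 17.4), (214, 17.8), (222, 18.3), (230, 17.9), (238, 17.6), (246, 17.7), (254, 17.8), (262, 18.1), (270, 18.7), (278, 19.9), (286, 21.7), (294, 24.4)]
```

```bash
cat >> yaw.py <<'E'
def flat(n,im,p,g,half=28,z=2):
    px,P=outline(n,im,p,z); d=P-p
    for _ in range(5):
        a=np.degrees(np.arctan2(d[:,1],d[:,0])); k=abs((a-g+180)%360-180)<half
        vx,vy,x,y=cv2.fitLine(d[k].astype(np.float32),cv2.DIST_HUBER,0,.01,.01).ravel()
        nv=np.array([vy,-vx]); D=nv@[x,y]; nv*=np.sign(D); g=np.degrees(np.arctan2(nv[1],nv[0]))%360
    return round(g,1),round(abs(float(D)),1),round(float(np.std(d[k]@nv)),2)
E
python3 - <<'E'
from yaw import *
ims={'top':np.load('t4.npy'),'side':np.load('s4.npy')}
for p,g in(((554.4,415),216),((433.7,401),209),((556.5,324.7),238),((458.5,306.5),146)):
    for n in ims: print(p,n,[flat(n,ims[n],np.array(p),g,h,z) for h in(22,28,34) for z in(0,4)])
E
```

```text
(554.4, 415) top [(np.float32(216.7), 16.9, 0.36), (np.float32(217.0), 19.4, 0.44), (np.float32(213.7), 16.9, 0.42), (np.float32(213.3), 19.3, 0.45), (np.float32(212.7), 16.8, 0.5), (np.float32(210.2), 18.9, 0.58)]
(554.4, 415) side [(np.float32(206.0), 7.0, 0.23), (np.float32(213.6), 11.7, 0.36), (np.float32(208.3), 7.1, 0.26), (np.float32(211.2), 11.7, 0.34), (np.float32(210.4), 7.0, 0.25), (np.float32(211.0), 11.8, 0.33)]
(433.7, 401) top [(np.float32(204.1), 16.0, 0.35), (np.float32(203.3), 18.2, 0.5), (np.float32(207.2), 16.3, 0.65), (np.float32(206.9), 18.5, 0.74), (np.float32(207.7), 16.4, 0.73), (np.float32(210.2), 18.7, 0.67)]
(433.7, 401) side [(np.float32(214.0), 8.2, 0.17), (np.float32(213.7), 12.3, 0.2), (np.float32(214.4), 8.3, 0.19), (np.float32(212.0), 12.2, 0.22), (np.float32(212.2), 8.2, 0.21), (np.float32(211.7), 12.2, 0.27)]
(556.5, 324.7) top [(np.float32(236.1), 15.8, 0.5), (np.float32(234.0), 18.1, 0.61), (np.float32(235.5), 16.1, 0.62), (np.float32(233.5), 18.3, 0.64), (np.float32(234.7), 16.3, 0.67), (np.float32(234.0), 18.4, 0.63)]
(556.5, 324.7) side [(np.float32(234.7), 8.3, 0.2), (np.float32(234.5), 10.6, 0.28), (np.float32(236.8), 8.2, 0.24), (np.float32(234.3), 10.6, 0.25), (np.float32(234.9), 8.2, 0.26), (np.float32(232.8), 10.6, 0.25)]
(458.5, 306.5) top [(np.float32(138.1), 15.9, 0.25), (np.float32(141.2), 16.9, 0.55), (np.float32(141.5), 16.1, 0.6), (np.float32(141.5), 17.0, 0.6), (np.float32(145.1), 16.3, 0.52), (np.float32(145.3), 17.3, 0.51)]
(458.5, 306.5) side [(np.float32(144.5), 6.7, 0.3), (np.float32(153.0), 12.1, 0.28), (np.float32(141.6), 6.8, 0.31), (np.float32(153.0), 12.1, 0.45), (np.float32(143.0), 6.8, 0.29), (np.float32(147.3), 12.6, 0.43)]
```

Knob positions agree within 1–3 mm between the two views, and the four flats are measured. Going to pot 1 at (554,415).

Emit:
{"api": "apply_moves", "payload": {
  "increments": [0.0036,0.02,-0.003,0,0.1,0.0036,0.035,-0.007,0,0.1,0.0036,0.036,-0.007,0,0.1,0.0036,0.036,-0.007,0,0.1,0.0036,0.036,-0.007,0,0.1,0.0036,0.036,-0.007,0,0.1,0.0036,0.036,-0.007,0,0.1,0.0036,0.036,-0.007,0,0.1,0.0036,0.036,-0.007,0,0.1,0.0036,0.036,-0.007,0,0.1,0.0036,0.036,-0.007,0,0.1,0.0036,0.036,-0.007,0,0.1,0.0036,0.036,-0.007,0,0.1,0.0036,0.036,-0.007,0,0.1,0.0036,0.036,-0.007,0,0.1,0.0036,0.036,-0.007,0,0.1,0.0036,0.036,-0.007,0,0.1,0.0036,0.036,-0.007,0,0.1,0.0036,0.035,-0.007,0,0.1,0.0036,0.02,-0.007,0,0.1]
}}

```text
clock: 11.55
tcp_pos: [554.6, 413.9, 144.7]
eef_rot: [-0.001, 0.999, 0.034, -0.0]
ft_force: [-0.1, 1.1, 0.3]
grip_width: 39.5
finger_force: 0.0
```

```bash
cat > st.py <<'E'
from h import *
s=manip.sense(); q=s['eef_rot']; print(round(s['clock'],2),np.round(s['tcp_pos'],1),'tooly %.1f'%(np.degrees(2*np.arctan2(q[2],q[1]))-90),'j',np.round(s['joint_pos'],2),'F',np.round(s['ft_force'],1),round(s['grip_width'],1))
E
python3 st.py
```

```text
11.55 [554.6 413.9 144.7] tooly -86.1 j [-1.18  0.67  0.69  1.61 -0.48  1.03 -1.85] F [-0.1  1.1  0.3] 39.5
```

Emit:
{"api": "apply_moves", "payload": {
  "increments": [0,0,-0.025,0,0.1,0,0,-0.03,0,0.1,0,0,-0.02,0,0.1,0,0,-0.01,0,0.1,0,0,0,0,1,0,0,0,0,1,0,0,0,0,1,0,0,0,0,1,0,0,0,0,1,0,0,0,0,1]
}}

```text
clock: 12.38
tcp_pos: [557.8, 408.3, 62.5]
eef_rot: [-0.001, 1.0, 0.031, 0.001]
ft_force: [-0.7, 1.5, 7.0]
grip_width: 21.3
finger_force: 30.0
```

The arm settles a few mm away from the reported end-of-move pose, so I'm off by 3.4 mm along x. I'll open, shift and regrip.

Emit:
{"api": "apply_moves", "payload": {
  "increments": [0,0,0,0,0.2,0,0,0,0,0.2,0,0,0,0,0.2,-0.0034,0,0,0,0.2,0,0,0,0,0.2,0,0,0,0,0.2]
}}

```text
clock: 12.88
tcp_pos: [553.0, 407.4, 60.4]
eef_rot: [0.0, 1.0, 0.031, -0.0]
ft_force: [-0.5, -0.2, -0.0]
grip_width: 35.2
finger_force: 0.0
```

```bash
python3 st.py; python3 - <<'E'
from h import *
s=avg('side',3); np.save('s5',s); t=avg('top',1)
mosaic('m6',[(tile(s,115,220,80,80,7,30,220),0,0),(tile(t,170,190,60,60,4,30,240),560,0)])
E
python3 st.py
```

```text
12.88 [553.  407.4  60.4] tooly -86.4 j [-1.14  0.76  0.63  1.67 -0.55  0.89 -1.8 ] F [-0.5 -0.2 -0. ] 35.2
13.08 [553.5 407.4  60.6] tooly -86.5 j [-1.14  0.76  0.63  1.67 -0.55  0.89 -1.8 ] F [0.3 0.  0.2] 34.8
```

View pics/m6.png

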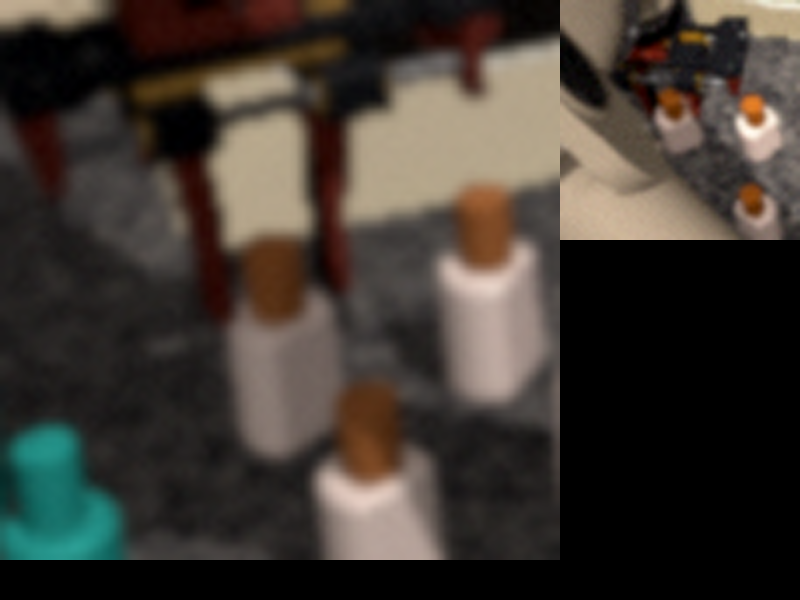

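```bash
python3 - <<'E'
from yaw import *
s=np.load('s5.npy')
px=(153.9,259.6); p=ray('side',*px,72); print(p)
o,w=masks(s); 
for V in(95,110,125):
    b=cv2.resize(s.astype(np.uint8),None,fx=4,fy=4,interpolation=cv2.INTER_CUBIC);h=cv2.cvtColor(b,cv2.COLOR_RGB2HSV)
    m=((h[:,:,1]<60)&(h[:,:,2]>V)).astype(np.uint8); B=blobs(m,200,9000); d,c,i,st,l=near(B,p,25,'side'); print(V,c,st/4)
    cs,_=cv2.findContours((l==i).astype(np.uint8),0,1); q=(max(cs,key=cv2.contourArea)[:,0,:]+.5)/4-.5
    P=np.array([ray('side',*a,2) for a in q])-p; r=np.hypot(*P.T);a=np.degrees(np.arctan2(P[:,1],P[:,0]))%360
    print([(t,round(float(np.median(r[abs(a-t)<4])),1)) for t in range(110,290,8) if (abs(a-t)<4).any()])
E
```

```text
[551.43353224 407.43730082]
95 [155.38910874 273.40143955] [ 147.75  261.75   16.5    23.5  1089.75]
[(110, 16.6), (118, 16.3), (126, 16.2), (134, 15.9), (142, 15.3), (150, 15.1), (158, 12.2), (166, 10.5), (174, 8.6), (182, 7.8), (190, 7.0), (198, 6.4), (206, 6.9), (214, 6.6), (230, 6.8), (238, 7.3), (246, 8.0), (254, 8.9), (262, 10.6), (270, 13.0), (278, 15.0), (286, 15.8)]
110 [155.04599323 273.33690745] [148.5  262.5   14.    22.25 886.  ]
[(110, 15.0), (118, 14.3), (126, 14.2), (134, 13.6), (142, 12.4), (150, 10.3), (158, 7.3), (166, 5.0), (174, 3.2), (190, 2.3), (222, 1.9), (254, 2.2), (286, 4.2)]
125 [152.28066873 274.35861382] [149.5  267.     6.25  16.75 282.25]
[(110, 10.6), (118, 8.7), (126, 8.4)]
```

Emit:
{"api": "apply_moves", "payload": {
  "increments": [-0.001,0,0,0,1,0,0,0,0,1,0,0,0,0,1,0,0,0,0,1,0,0,0,0,1,0,0,0,0,1,0,0,0.005,0,1,0,0,0.02,0,1,0,0,0.03,0,1,0,0,0.03,0,1,0,0,0.025,0,1,0,0,0,0,1,0,0,0,0,1]
}}

```text
clock: 14.17
tcp_pos: [553.2, 407.8, 172.3]
eef_rot: [-0.001, 1.0, 0.031, 0.001]
ft_force: [0.1, 0.8, -1.6]
grip_width: 21.9
finger_force: 30.0
```

```bash
python3 st.py
```

```text
14.17 [553.2 407.8 172.3] tooly -86.5 j [-1.19  0.64  0.71  1.61 -0.46  1.07 -1.86] F [ 0.1  0.8 -1.6] 21.9
```

Emit:
{"api": "apply_moves", "payload": {
  "increments": [-0.001,-0.015,0,-0.0276,1,-0.001,-0.03,0,-0.0276,1,-0.001,-0.0345,0,-0.0276,1,-0.001,-0.0345,0,-0.0276,1,-0.001,-0.0345,0,-0.0276,1,-0.001,-0.0345,0,-0.0276,1,-0.0015,-0.0345,0,-0.0276,1,-0.0015,-0.0345,0,-0.0276,1,-0.0015,-0.0345,0,-0.0276,1,-0.0015,-0.0345,0,-0.0276,1,-0.0015,-0.0345,0,-0.0276,1,-0.0015,-0.0345,0,-0.0276,1,-0.0015,-0.0345,0,-0.0276,1,-0.0015,-0.0345,0,-0.0276,1,-0.001,-0.0345,0,-0.0276,1,-0.001,-0.03,0,-0.0276,1,-0.001,-0.02,0,-0.0276,1,-0.001,-0.0123,0,-0.0278,1,0,0,0,0,1,0,0,0,0,1]
}}

```text
clock: 15.83
tcp_pos: [529.9, -147.7, 169.8]
eef_rot: [-0.0, 0.976, -0.216, -0.001]
ft_force: [0.1, -0.2, -2.0]
grip_width: 21.5
finger_force: 30.0
```

```bash
python3 - <<'E'
from h import *
s=avg('side',3); np.save('s6',s);t=avg('top',2);np.save('t6',t)
print(proj('side',(532,-148,110)),proj('top',(532,-148,110)))
mosaic('m7',[(tile(s,290,185,85,80,7,40,220),0,0),(tile(t,315,200,60,60,4,40,240),560,0)])
E
python3 st.py
```

```text
[330.25520062 211.4839539 ] [337.56371915 228.14177905]
16.08 [ 530.7 -146.6  170.4] tooly -114.8 j [-0.54  0.46  0.91  1.95 -0.45  0.95 -1.4 ] F [ 0.1 -0.4 -1.3] 21.4
```

View pics/m7.png

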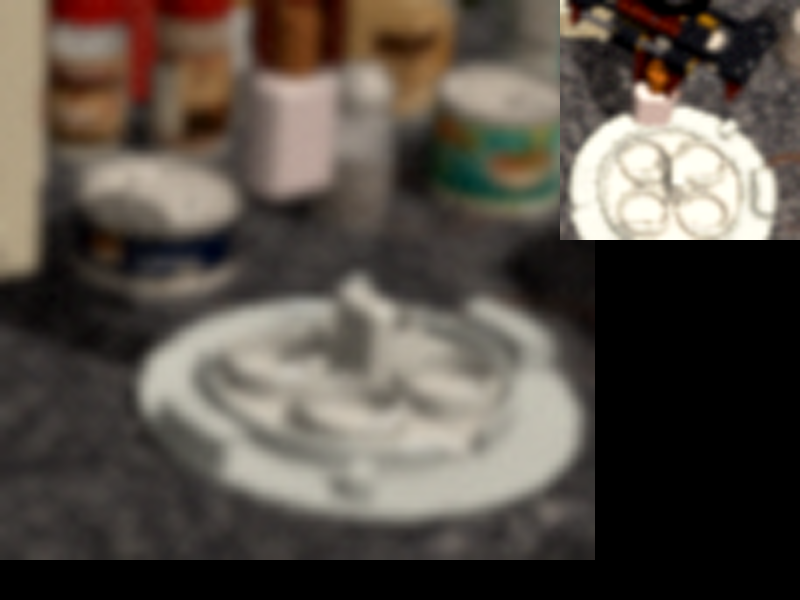

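```bash
cat > held.py <<'E'
from yaw import *
def held(n,im,p,zb,V,sat,g=(150,170,190,210)):
    "bottom outline of a held pot (axis p, underside zb): line fits to the flat"
    b=cv2.resize(im.astype(np.uint8),None,fx=4,fy=4,interpolation=cv2.INTER_CUBIC);h=cv2.cvtColor(b,cv2.COLOR_RGB2HSV)
    m=((h[:,:,1]<sat)&(h[:,:,2]>V)).astype(np.uint8)
    u0,v0=proj(n,(*p,zb+25))*4; M=np.zeros_like(m); R=48 if n=='top' else 60; M[int(v0-R):int(v0+R),int(u0-R):int(u0+R)]=1
    cs,_=cv2.findContours(m*M,0,1); c=max(cs,key=cv2.contourArea); q=(c[:,0,:]+.5)/4-.5
    P=np.array([ray(n,*a,zb+2) for a in q])-p; r=np.hypot(*P.T);a=np.degrees(np.arctan2(P[:,1],P[:,0]))%360
    print(n,V,cv2.contourArea(c)/16,[(t,round(float(np.median(r[abs(a-t)<4])),1)) for t in range(94,280,8) if (abs(a-t)<4).any()])
    x,y,w,hh=cv2.boundingRect(c); print('  box',x/4,y/4,w/4,hh/4)
E
python3 - <<'E'
from held import *
s=np.load('s6.npy');t=np.load('t6.npy');p=np.array([530.9,-146.8])
print(proj('side',(*p,112)),proj('side',(*p,165)))
for V in(130,150): held('side',s,p,110,V,60)
for V in(170,200): held('top',t,p,110,V,60)
u,v=proj('side',(*p,125)).astype(int)
g=s.mean(2); print(u,v)
for dv in(-2,0,2,4): print(v+dv,g[v+dv,u-9:u+10].astype(int))
u,v=proj('top',(*p,125)).astype(int); g=t.mean(2); print(u,v)
for dv in range(-3,9): print(v+dv,g[v+dv,u-8:u+9].astype(int))
E
```

```text
[330.17749064 211.10832638] [331.21978884 195.69936599]
side 130 239.125 [(94, 7.5), (110, 8.0), (118, 7.3), (126, 8.7), (134, 8.4), (142, 8.0), (150, 7.9), (158, 7.9), (166, 6.1), (174, 6.3), (182, 6.6), (190, 7.3), (198, 8.0), (214, 8.3), (222, 10.1), (230, 11.7), (246, 15.8), (254, 20.0), (262, 22.3), (270, 26.0), (278, 43.3)]
  box 326.75 193.75 18.75 19.0
side 150 119.1875 [(126, 2.4), (142, 2.1), (166, 2.1), (182, 2.4), (198, 2.8), (206, 3.4), (214, 4.5), (246, 6.6), (254, 11.0), (262, 16.9), (270, 21.9), (278, 25.8)]
  box 327.75 196.0 10.5 16.0
top 170 248.75 [(94, 12.5), (102, 26.3), (110, 41.8), (118, 49.6), (126, 53.4), (134, 56.7), (142, 50.0), (150, 44.5), (158, 40.7), (166, 38.2), (174, 36.6), (182, 35.9), (190, 35.9), (198, 36.6), (206, 38.1), (214, 40.6), (222, 44.4), (230, 49.9), (238, 54.1), (246, 50.1), (254, 47.4), (262, 45.8), (270, 45.0), (278, 45.0)]
  box 325.75 221.0 24.0 16.0
top 200 220.34375 [(94, 7.2), (102, 26.1), (110, 39.0), (118, 48.9), (126, 51.5), (134, 56.6), (142, 47.5), (150, 39.3), (158, 40.7), (166, 38.2), (174, 36.6), (182, 35.9), (190, 34.2),
[... 710 characters left out ...]
4 203 206 203 189 178 164 141 124]
226 [ 75  79  82  90 115 151 176 184 185 185 186 188 189 182 173 168 164]
227 [ 76  86  94  98 119 154 176 183 184 184 184 183 183 189 205 222 226]
228 [107 137 147 136 133 161 180 183 183 183 185 185 182 194 220 234 237]
229 [179 211 219 197 170 170 181 183 184 184 183 184 186 203 228 235 238]
230 [229 235 237 229 201 189 190 187 186 189 188 188 194 211 228 233 234]
231 [238 241 239 237 228 217 209 202 200 204 203 202 206 216 215 218 223]
232 [240 239 235 232 229 218 214 216 213 211 209 205 200 200 204 202 207]
233 [238 233 218 209 207 203 204 205 204 208 214 217 218 214 217 218 212]
234 [231 217 206 202 192 187 193 198 210 222 229 232 234 234 235 234 227]
```

Intensity profiles of the held pot put its flat at 175–193°, with 183.5° wanted. Lowering into cup 3.

Emit:
{"api": "apply_moves", "payload": {
  "increments": [0.001,-0.001,-0.02,0,1,0,0,-0.03,0,1,0,0,-0.02,0,1,0,0,-0.008,0,1,0,0,-0.004,0,1,0,0,-0.003,0,1,0,0,-0.003,0,1,0,0,-0.003,0,1,0,0,0,0,1]
}}

```text
clock: 16.83
tcp_pos: [531.8, -149.3, 80.0]
eef_rot: [-0.0, 0.976, -0.216, 0.0]
ft_force: [0.2, 0.1, -1.1]
grip_width: 21.3
finger_force: 30.0
```

```bash
python3 st.py
```

```text
16.83 [ 531.8 -149.3   80. ] tooly -114.9 j [-0.43  0.59  0.79  2.01 -0.59  0.78 -1.29] F [ 0.2  0.1 -1.1] 21.3
```

Emit:
{"api": "apply_moves", "payload": {
  "increments": [0,0,-0.003,0,1,0,0,-0.003,0,1,0,0,-0.003,0,1,0,0,0,0,1,0,0,0,0,1]
}}

```text
clock: 17.25
tcp_pos: [531.3, -149.3, 70.5]
eef_rot: [0.0, 0.976, -0.216, -0.0]
ft_force: [0.1, -0.5, -1.7]
grip_width: 21.5
finger_force: 30.0
```

Emit:
{"api": "apply_moves", "payload": {
  "increments": [0,0,0,0,0.1,0,0,0,0,0.1,0,0,0,0,0.1,0,0,0,0,0.1,0,0,0.01,0,0.1,0,0,0.03,0,0.1,0,0,0.03,0,0.1,0,0,0.02,0,0.1]
}}

```text
clock: 17.92
tcp_pos: [532.0, -150.2, 163.5]
eef_rot: [0.0, 0.976, -0.216, 0.001]
ft_force: [1.8, -0.4, 1.0]
grip_width: 39.4
finger_force: 0.0
```

Emit:
{"api": "apply_moves", "payload": {
  "increments": [-0.003,0.015,0,0.0276,0.1,-0.0056,0.03,0,0.0276,0.1,-0.0056,0.0335,0,0.0276,0.1,-0.0056,0.0335,0,0.0276,0.1,-0.0056,0.0335,0,0.0276,0.1,-0.0056,0.0335,0,0.0276,0.1,-0.0056,0.0335,0,0.0276,0.1,-0.0056,0.0335,0,0.0276,0.1,-0.0056,0.0335,0,0.0276,0.1,-0.0056,0.0335,0,0.0276,0.1,-0.0056,0.0335,0,0.0276,0.1,-0.0056,0.0335,0,0.0276,0.1,-0.0056,0.0335,0,0.0276,0.1,-0.0056,0.0335,0,0.0276,0.1,-0.0056,0.0335,0,0.0276,0.1,-0.0056,0.0335,0,0.0276,0.1,-0.0056,0.02,0,0.0276,0.1,-0.005,0.0163,0,0.0268,0.1,0,0,0,0,0.1,0,0,0,0,0.1]
}}

```text
clock: 19.58
tcp_pos: [434.0, 400.2, 160.7]
eef_rot: [0.0, 1.0, 0.03, 0.0]
ft_force: [-0.6, -0.1, -0.2]
grip_width: 39.2
finger_force: 0.0
```

```bash
python3 - <<'E'
from h import *
for n in('side','top'): np.save(n[0]+'7',avg(n,2))
E
python3 st.py
```

```text
19.78 [434.8 398.8 160.9] tooly -86.7 j [-1.4   0.5   0.75  1.86 -0.41  0.94 -1.98] F [0.9 0.5 0. ] 39.2
```

Emit:
{"api": "apply_moves", "payload": {
  "increments": [-0.001,0.002,-0.03,0,0.1,0,0,-0.035,0,0.1,0,0,-0.025,0,0.1,0,0,-0.01,0,0.1,0,0,0,0,0.1,0,0,0,0,0.1]
}}

```text
clock: 20.28
tcp_pos: [433.7, 402.3, 61.3]
eef_rot: [0.0, 1.0, 0.03, 0.0]
ft_force: [0.6, -0.4, 1.0]
grip_width: 39.5
finger_force: 0.0
```

```bash
python3 - <<'E'
from pots import *
for n in('side','top'):
    im=avg(n,2);np.save(n[0]+'8',im);o,w=masks(im)
    for i,c,st,l in blobs(o,60,3000): print(n,c.round(1),ray(n,*c,72).round(1),st[2:]/4)
E
python3 st.py
```

```text
side [283.6 137.9] [1565.7 -539.5] [ 3.5  2.  18.5]
side [189.6 149.4] [1564.9    6.8] [ 10.75  13.25 312.5 ]
side [330.7 218.1] [ 556.5 -169.2] [ 4.   8.  94.5]
side [201.1 266.5] [460.5 305.4] [  5.5   10.75 151.25]
side [167.7 281.5] [431.  400.2] [ 5.5  11.25 94.  ]
top [324.  145.9] [961.4 -68.2] [ 3.5   2.75 26.25]
top [321.1 159.7] [884.1 -61.1] [ 5.5  2.  27. ]
top [451.4 167.5] [ 900.8 -613.1] [ 15.     5.75 189.5 ]
top [342.3 183.6] [ 768.6 -157.8] [ 7.75  7.5  81.25]
top [353.5 182.7] [ 777.8 -204. ] [ 5.    3.75 39.  ]
top [369.4 189.6] [ 750.3 -270.1] [ 5.75  5.5  68.75]
top [400.5 193. ] [ 746.5 -396.7] [ 6.5   2.75 41.25]
top [217.8 216.5] [556.4 325.3] [  5.25   7.25 112.  ]
top [337.6 232. ] [ 536.8 -151.1] [ 4.25  6.25 83.75]
top [187.3 230.9] [479.4 431.4] [ 5.    2.25 37.  ]
top [217.4 238.9] [456.9 308. ] [  5.75   7.75 124.75]
top [193.  240.5] [440.  399.7] [ 2.    3.25 18.25]
top [412.4 245.9] [ 506.5 -437.8] [ 15.5   10.75 371.5 ]
top [ 89.8 283.2] [226.4 736.7] [15.75  9.25 55.  ]
top [108.5 305.4] [151.6 641.8] [16.75 19.5  57.  ]
top [110.3 323.5] [ 88.1 615.1] [12.75  6.   68.5 ]
20.48 [433.8 403.6  62.3] tooly -86.5 j [-1.33  0.63  0.64  1.92 -0.53  0.77 -1.89] F [-0.  -1.  -0.6] 39.6
```

Emit:
{"api": "apply_moves", "payload": {
  "increments": [0,-0.0025,-0.002,0,0.1,0,0,0,0,1,0,0,0,0,1,0,0,0,0,1,0,0,0,0,1,0,0,0,0,1,0,0,0,0,1,0,0,0,0,1]
}}

```text
clock: 21.15
tcp_pos: [432.9, 400.6, 58.7]
eef_rot: [-0.0, 1.0, 0.03, 0.0]
ft_force: [0.1, 1.0, 1.4]
grip_width: 21.7
finger_force: 30.0
```

```bash
python3 st.py
```

```text
21.15 [432.9 400.6  58.7] tooly -86.5 j [-1.32  0.63  0.64  1.92 -0.53  0.76 -1.89] F [0.1 1.  1.4] 21.7
```

Emit:
{"api": "apply_moves", "payload": {
  "increments": [0,0,0.02,0,1,0,0,0.035,0,1,0,0,0.038,0,1,0,0,0.03,0,1]
}}

```text
clock: 21.48
tcp_pos: [433.1, 400.0, 183.4]
eef_rot: [0.0, 1.0, 0.03, 0.0]
ft_force: [0.5, 0.9, -1.8]
grip_width: 21.7
finger_force: 29.9
```

Emit:
{"api": "apply_moves", "payload": {
  "increments": [0.003,-0.015,0,-0.0253,1,0.0055,-0.03,0,-0.0253,1,0.0055,-0.0335,0,-0.0253,1,0.0055,-0.0335,0,-0.0253,1,0.0055,-0.0335,0,-0.0253,1,0.0055,-0.0335,0,-0.0253,1,0.0055,-0.0335,0,-0.0253,1,0.0055,-0.0335,0,-0.0253,1,0.0055,-0.0335,0,-0.0253,1,0.0055,-0.0335,0,-0.0253,1,0.0055,-0.0335,0,-0.0253,1,0.0055,-0.0335,0,-0.0253,1,0.0055,-0.0335,0,-0.0253,1,0.0055,-0.0335,0,-0.0253,1,0.0055,-0.0335,0,-0.0253,1,0.0055,-0.0335,0,-0.0253,1,0.0055,-0.0335,0,-0.0253,1,0.0055,-0.03,0,-0.0253,1,0.0055,-0.029,0,-0.0246,1,0,0,0,0,1]
}}

```text
clock: 23.15
tcp_pos: [533.5, -213.2, 181.6]
eef_rot: [0.002, 0.977, -0.213, 0.001]
ft_force: [0.1, -1.2, -1.0]
grip_width: 21.6
finger_force: 29.9
```

```bash
python3 - <<'E'
from h import *
for n in('side','top'): np.save(n[0]+'9',avg(n,2))
s=manip.sense()['tcp_pos']; p=s[:2]; zb=s[2]-58.7
for n in('side','top'):
    u,v=proj(n,(*p,zb+20)); print(n,u,v); g=np.load(n[0]+'9.npy').mean(2)
    for dv in(-2,0,2,4): print(int(v)+dv,int(u)-9,g[int(v)+dv,int(u)-9:int(u)+10].astype(int))
E
python3 st.py
```

```text
side 345.1165529533447 198.91537840971148
196 336 [ 66  84 102 119 124 117 105 103 111 122 137 151 155 157 158 157 157 155
 155]
198 336 [ 67  83  99 110 114 108 102 104 114 125 140 152 156 157 158 158 156 153
 153]
200 336 [ 67  84  96 102 103 100 101 106 116 127 143 152 157 157 157 157 151 136
 121]
202 336 [ 92 111 120 121 114 106 103 108 115 129 143 153 156 156 154 153 142 120
  98]
top 353.52605440067066 224.78267032796688
222 344 [ 77  80  93 105 108 125 178 221 222 190 149 127 117 100  74  70  83  96
 102]
224 344 [ 73  70  76  89  93 102 137 186 213 219 213 210 207 203 181 152 129 110
 102]
226 344 [113 116 123 127 113 112 142 170 182 185 185 183 186 186 179 161 139 120
 105]
228 344 [224 216 222 225 192 154 162 176 184 185 184 184 183 182 169 143 123 123
 118]
23.35 [ 534.2 -204.9  180.8] tooly -114.0 j [-0.42  0.49  0.92  1.89 -0.47  0.99 -1.28] F [ 0.2  0.3 -2.2] 21.7
```

Emit:
{"api": "apply_moves", "payload": {
  "increments": [0.001,-0.0005,-0.025,0,1,0,0,-0.035,0,1,0,0,-0.02,0,1,0,0,-0.01,0,1,0,0,-0.004,0,1,0,0,-0.003,0,1,0,0,-0.003,0,1,0,0,-0.003,0,1,0,0,0,0,1]
}}

```text
clock: 24.1
tcp_pos: [536.3, -206.5, 79.1]
eef_rot: [-0.0, 0.978, -0.208, 0.0]
ft_force: [0.0, -0.1, -2.7]
grip_width: 21.4
finger_force: 29.9
```

Emit:
{"api": "apply_moves", "payload": {
  "increments": [0,0,-0.003,0,1,0,0,-0.003,0,1,0,0,-0.003,0,1,0,0,-0.001,0,1,0,0,0,0,1,0,0,0,0,1]
}}

```text
clock: 24.6
tcp_pos: [535.9, -206.5, 68.7]
eef_rot: [-0.0, 0.978, -0.208, 0.0]
ft_force: [1.2, 0.2, 1.3]
grip_width: 21.7
finger_force: 30.0
```

Emit:
{"api": "apply_moves", "payload": {
  "increments": [0,0,0,0,0.1,0,0,0,0,0.1,0,0,0,0,0.1,0,0,0,0,0.1,0,0,0.01,0,0.1,0,0,0.03,0,0.1,0,0,0.035,0,0.1,0,0,0.02,0,0.1]
}}

```text
clock: 25.27
tcp_pos: [536.5, -207.7, 167.1]
eef_rot: [0.0, 0.978, -0.209, 0.001]
ft_force: [0.9, -1.2, 1.1]
grip_width: 39.9
finger_force: 0.0
```

Emit:
{"api": "apply_moves", "payload": {
  "increments": [0.001,0.015,0,0.0267,0.1,0.001,0.03,0,0.0267,0.1,0.0011,0.0325,0,0.0267,0.1,0.0011,0.0325,0,0.0267,0.1,0.0011,0.0325,0,0.0267,0.1,0.0011,0.0325,0,0.0267,0.1,0.0011,0.0325,0,0.0267,0.1,0.0011,0.0325,0,0.0267,0.1,0.0011,0.0325,0,0.0267,0.1,0.0011,0.0325,0,0.0267,0.1,0.0011,0.0325,0,0.0267,0.1,0.0011,0.0325,0,0.0267,0.1,0.0011,0.0325,0,0.0267,0.1,0.0011,0.0325,0,0.0267,0.1,0.0011,0.0325,0,0.0267,0.1,0.0011,0.0325,0,0.0267,0.1,0.0022,0.0212,0,0.0267,0.1,0.001,0.01,0,0.0261,0.1,0,0,0,0,0.1,0,0,0,0,0.1]
}}

```text
clock: 26.93
tcp_pos: [556.7, 323.3, 163.9]
eef_rot: [0.001, 1.0, 0.03, 0.0]
ft_force: [0.3, -1.2, 0.2]
grip_width: 39.4
finger_force: 0.0
```

Emit:
{"api": "apply_moves", "payload": {
  "increments": [0,0,0,0,0.1,0,0,0,0,0.1]
}}

```text
clock: 27.1
tcp_pos: [556.9, 322.2, 164.0]
eef_rot: [0.0, 1.0, 0.029, 0.0]
ft_force: [-0.2, -0.9, -0.3]
grip_width: 39.7
finger_force: 0.0
```

```bash
python3 st.py
```

```text
27.1 [556.9 322.2 164. ] tooly -86.7 j [-1.14  0.59  0.75  1.73 -0.46  1.01 -1.74] F [-0.2 -0.9 -0.3] 39.7
```

Emit:
{"api": "apply_moves", "payload": {
  "increments": [0,0.001,-0.03,0,0.1,0,0,-0.035,0,0.1,0,0,-0.029,0,0.1,0,0,-0.01,0,0.1,0,0,0,0,0.1,0,0,0,0,0.1,0,0,0,0,0.1]
}}

```text
clock: 27.68
tcp_pos: [557.9, 325.6, 61.7]
eef_rot: [-0.001, 1.0, 0.03, 0.001]
ft_force: [-0.5, 0.5, 0.3]
grip_width: 39.7
finger_force: 0.0
```

Emit:
{"api": "apply_moves", "payload": {
  "increments": [-0.001,-0.0008,-0.001,0,0.1,0,0,0,0,1,0,0,0,0,1,0,0,0,0,1,0,0,0,0,1,0,0,0,0,1,0,0,0,0,1,0,0,0,0,1]
}}

```text
clock: 28.35
tcp_pos: [555.7, 325.2, 59.2]
eef_rot: [-0.0, 1.0, 0.03, 0.0]
ft_force: [-0.1, -0.3, 5.4]
grip_width: 21.6
finger_force: 30.0
```

Emit:
{"api": "apply_moves", "payload": {
  "increments": [0,0,0.02,0,1,0,0,0.035,0,1,0,0,0.038,0,1,0,0,0.03,0,1]
}}

```text
clock: 28.68
tcp_pos: [555.5, 324.4, 183.3]
eef_rot: [0.0, 1.0, 0.03, 0.0]
ft_force: [1.3, 0.5, -1.1]
grip_width: 21.8
finger_force: 30.0
```

Emit:
{"api": "apply_moves", "payload": {
  "increments": [-0.004,-0.012,0,-0.04,1,-0.0045,-0.025,0,-0.05,1,-0.0045,-0.028,0,-0.0505,1,-0.0045,-0.028,0,-0.0505,1,-0.0045,-0.028,0,-0.0505,1,-0.0045,-0.028,0,-0.0505,1,-0.0045,-0.028,0,-0.0505,1,-0.0045,-0.028,0,-0.0505,1,-0.0045,-0.028,0,-0.0505,1,-0.0045,-0.028,0,-0.0505,1,-0.0045,-0.028,0,-0.0505,1,-0.0045,-0.028,0,-0.0505,1,-0.0045,-0.028,0,-0.0505,1,-0.0045,-0.028,0,-0.0505,1,-0.0045,-0.028,0,-0.0505,1,-0.0045,-0.028,0,-0.0505,1,-0.0045,-0.027,0,-0.0505,1,-0.0045,-0.022,0,-0.0515,1,0,0,0,0,1,0,0,0,0,1]
}}

```text
clock: 30.35
tcp_pos: [473.7, -154.7, 181.3]
eef_rot: [0.0, 0.913, -0.409, -0.0]
ft_force: [-0.5, 0.1, -1.8]
grip_width: 21.4
finger_force: 30.0
```

Emit:
{"api": "apply_moves", "payload": {
  "increments": [0,0,0,0,1,0,0,0,0,1]
}}

```text
clock: 30.52
tcp_pos: [474.9, -152.1, 181.3]
eef_rot: [-0.0, 0.914, -0.406, -0.0]
ft_force: [0.5, 0.4, -1.0]
grip_width: 21.1
finger_force: 30.0
```

```bash
python3 - <<'E'
from h import *
s=manip.sense()['tcp_pos']; p=s[:2]; zb=s[2]-59.2
for n in('side','top'):
    g=avg(n,2); np.save(n[0]+'10',g); g=g.mean(2)
    u,v=proj(n,(*p,zb+20)); print(n,u,v)
    for dv in(-2,0,2,4): print(int(v)+dv,int(u)-9,g[int(v)+dv,int(u)-9:int(u)+10].astype(int))
E
python3 st.py
```

```text
side 342.62972135933813 208.54209422431796
206 333 [ 78  82  90  92  97 104 112 126 143 154 158 158 159 159 158 148 122  86
  60]
208 333 [ 78  79  84  90  96 105 113 130 145 156 159 159 159 159 157 147 117  81
  56]
210 333 [ 75  76  78  87  95 105 115 131 147 155 158 159 159 159 157 145 114  77
  59]
212 333 [ 64  68  75  86  98 106 118 135 149 156 159 158 159 158 154 138 107  75
  64]
top 338.56079209912554 237.32831850285214
235 329 [162 158 151 136 139 185 222 226 208 169 123  77  53  61  83 109 135 133
 107]
237 329 [147 142 135 118 113 145 179 194 198 192 161 123 112 134 158 165 152 140
 162]
239 329 [179 166 144 120 117 148 173 179 181 179 173 172 176 181 188 201 189 152
 144]
241 329 [219 193 166 147 149 169 180 180 181 182 180 181 179 189 216 232 232 193
 165]
30.72 [ 475.1 -152.3  181.6] tooly -137.9 j [-0.68  0.41  1.1   2.06 -0.45  0.94 -1.74] F [-0.2  0.6 -1.8] 21.5
```

Emit:
{"api": "apply_moves", "payload": {
  "increments": [0,0,-0.025,0.02,1,0,0,-0.035,0,1,0,0,-0.02,0,1,0,0,-0.01,0,1,0,0,-0.004,0,1,0,0,-0.003,0,1,0,0,-0.003,0,1,0,0,-0.003,0,1,0,0,0,0,1]
}}

```text
clock: 31.47
tcp_pos: [475.4, -153.1, 79.0]
eef_rot: [-0.0, 0.918, -0.398, 0.0]
ft_force: [-0.1, 1.1, -0.9]
grip_width: 21.3
finger_force: 30.0
```

Emit:
{"api": "apply_moves", "payload": {
  "increments": [0,0,-0.003,0,1,0,0,-0.003,0,1,0,0,-0.003,0,1,0,0,-0.001,0,1,0,0,0,0,1,0,0,0,0,1]
}}

```text
clock: 31.97
tcp_pos: [475.3, -153.2, 69.1]
eef_rot: [-0.0, 0.917, -0.398, 0.0]
ft_force: [-1.0, 1.6, 6.1]
grip_width: 21.2
finger_force: 30.0
```

Emit:
{"api": "apply_moves", "payload": {
  "increments": [0,0,0,0,0.1,0,0,0,0,0.1,0,0,0,0,0.1,0,0,0,0,0.1,0,0,0.01,0,0.1,0,0,0.03,0,0.1,0,0,0.035,0,0.1,0,0,0.02,0,0.1]
}}

```text
clock: 32.63
tcp_pos: [475.4, -154.2, 166.6]
eef_rot: [0.0, 0.917, -0.398, 0.001]
ft_force: [1.0, 0.1, 0.5]
grip_width: 39.2
finger_force: 0.0
```

Emit:
{"api": "apply_moves", "payload": {
  "increments": [-0.001,0.014,0,0.0267,0.1,-0.001,0.026,0,0.0267,0.1,-0.001,0.028,0,0.0267,0.1,-0.001,0.028,0,0.0267,0.1,-0.001,0.028,0,0.0267,0.1,-0.001,0.028,0,0.0267,0.1,-0.001,0.028,0,0.0267,0.1,-0.001,0.028,0,0.0267,0.1,-0.001,0.028,0,0.0267,0.1,-0.001,0.028,0,0.0267,0.1,-0.001,0.028,0,0.0267,0.1,-0.001,0.028,0,0.0267,0.1,-0.001,0.028,0,0.0267,0.1,-0.001,0.028,0,0.0267,0.1,-0.001,0.028,0,0.0267,0.1,-0.001,0.028,0,0.0267,0.1,-0.001,0.02,0,0.0267,0.1,0,0.0081,0,0.0171,0.1,0,0,0,0,0.1,0,0,0,0,0.1]
}}

```text
clock: 34.3
tcp_pos: [458.2, 305.6, 163.8]
eef_rot: [0.0, 0.985, -0.173, 0.0]
ft_force: [0.1, -1.0, -0.2]
grip_width: 39.2
finger_force: 0.0
```

Emit:
{"api": "apply_moves", "payload": {
  "increments": [0,0,-0.02,0,0.1,0,0,-0.02,0,0.1,0,0,0,0,0.1,0,0,0,0,0.1]
}}

```text
clock: 34.63
tcp_pos: [457.9, 304.6, 123.5]
eef_rot: [0.001, 0.985, -0.174, -0.0]
ft_force: [-0.4, 0.7, -0.1]
grip_width: 39.5
finger_force: 0.0
```

```bash
python3 st.py
```

```text
34.63 [457.9 304.6 123.5] tooly -110.1 j [-1.36  0.54  0.88  1.99 -0.54  0.87 -2.1 ] F [-0.4  0.7 -0.1] 39.5
```

Emit:
{"api": "apply_moves", "payload": {
  "increments": [0.0005,0.001,-0.03,0,0.1,0,0,-0.025,0,0.1,0,0,-0.008,0,0.1,0,0,0,0,0.1,0,0,0,0,0.1,0,0,0,0,0.1]
}}

```text
clock: 35.13
tcp_pos: [459.7, 308.1, 62.3]
eef_rot: [-0.001, 0.985, -0.173, 0.001]
ft_force: [0.4, -0.3, -0.6]
grip_width: 39.4
finger_force: 0.0
```

Emit:
{"api": "apply_moves", "payload": {
  "increments": [-0.001,-0.0015,-0.002,0,0.1,0,0,0,0,1,0,0,0,0,1,0,0,0,0,1,0,0,0,0,1,0,0,0,0,1,0,0,0,0,1,0,0,0,0,1]
}}

```text
clock: 35.8
tcp_pos: [457.6, 306.6, 59.0]
eef_rot: [-0.0, 0.985, -0.173, 0.0]
ft_force: [-0.4, 0.1, 5.4]
grip_width: 21.5
finger_force: 30.0
```

Emit:
{"api": "apply_moves", "payload": {
  "increments": [0,0,0.02,0,1,0,0,0.035,0,1,0,0,0.038,0,1,0,0,0.03,0,1]
}}

```text
clock: 36.13
tcp_pos: [457.6, 306.0, 183.3]
eef_rot: [0.0, 0.985, -0.173, 0.0]
ft_force: [-0.6, 1.1, -0.5]
grip_width: 21.6
finger_force: 30.0
```

Emit:
{"api": "apply_moves", "payload": {
  "increments": [0.001,-0.014,0,0.0383,1,0.0012,-0.027,0,0.0383,1,0.0012,-0.031,0,0.0383,1,0.0012,-0.031,0,0.0383,1,0.0012,-0.031,0,0.0383,1,0.0012,-0.031,0,0.0383,1,0.0012,-0.031,0,0.0383,1,0.0012,-0.031,0,0.0383,1,0.0012,-0.031,0,0.0383,1,0.0012,-0.031,0,0.0383,1,0.0012,-0.031,0,0.0383,1,0.0012,-0.031,0,0.0383,1,0.0012,-0.031,0,0.0383,1,0.0012,-0.031,0,0.0383,1,0.0012,-0.031,0,0.0383,1,0.0012,-0.031,0,0.0383,1,0.0012,-0.029,0,0.0383,1,0.0012,-0.0126,0,0.0383,1,0,0,0,0,1,0,0,0,0,1]
}}

```text
clock: 37.8
tcp_pos: [478.2, -210.5, 181.3]
eef_rot: [-0.0, 0.986, 0.169, -0.0]
ft_force: [-0.4, 0.2, -1.6]
grip_width: 21.7
finger_force: 30.0
```

Emit:
{"api": "apply_moves", "payload": {
  "increments": [0,0,0,0,1,0,0,0,0,1]
}}

```text
clock: 37.97
tcp_pos: [478.9, -208.5, 181.3]
eef_rot: [-0.0, 0.985, 0.171, -0.0]
ft_force: [-0.8, -0.3, -1.3]
grip_width: 21.4
finger_force: 30.0
```

```bash
python3 - <<'E'
from h import *
s=manip.sense()['tcp_pos']; p=s[:2]; zb=s[2]-59
for n in('side','top'):
    g=avg(n,2); np.save(n[0]+'11',g); g=g.mean(2)
    u,v=proj(n,(*p,zb+20)); print(n,u,v)
    for dv in(-2,0,2,4): print(int(v)+dv,int(u)-9,g[int(v)+dv,int(u)-9:int(u)+10].astype(int))
E
python3 st.py
```

```text
side 356.67286066748517 204.74601395771427
202 347 [101 100 101  95  89  87  96 102 112 122 136 149 158 159 158 160 158 153
 141]
204 347 [ 82  77  76  71  73  82  95 106 113 125 139 151 158 159 159 159 157 145
 126]
206 347 [ 69  59  59  61  71  82  99 107 116 127 142 153 159 159 159 159 153 137
 114]
208 347 [ 63  57  54  57  69  87  98 108 118 130 145 155 159 159 159 157 152 133
 113]
top 353.97214940080005 237.7934138007384
235 344 [171 167 154 158 159 128 104 101  98 104 105 104  99 109 149 204 223 218
 188]
237 344 [170 155 131 135 155 146 130 156 196 219 224 219 217 219 227 233 234 232
 227]
239 344 [165 151 127 119 123 118 118 140 172 185 187 187 190 190 190 194 205 228
 235]
241 344 [209 198 164 151 144 131 128 157 175 183 186 184 184 185 185 194 217 231
 233]
38.17 [ 479.  -209.2  181.6] tooly -70.3 j [-0.39  0.37  0.86  2.   -0.35  0.93 -0.58] F [ 0.7  0.2 -0.6] 21.3
```

```bash
python3 - <<'E'
from h import *
s=np.load('s11.npy');t=np.load('t11.npy')
for n,p in(('side',(479,-209.2)),('top',(479,-209.2))): print(n,[proj(n,(*p,z)).round(1) for z in(123,178,208)])
mosaic('m8',[(tile(s,315,170,80,80,7,30,210),0,0),(tile(t,330,205,40,50,6,30,245),560,0)])
E
```

```text
side [array([356.3, 210.3]), array([357.8, 194.1]), array([358.7, 185. ])]
top [array([353.5, 240.3]), array([355.3, 233.1]), array([356.3, 229. ])]
```

View pics/m8.png

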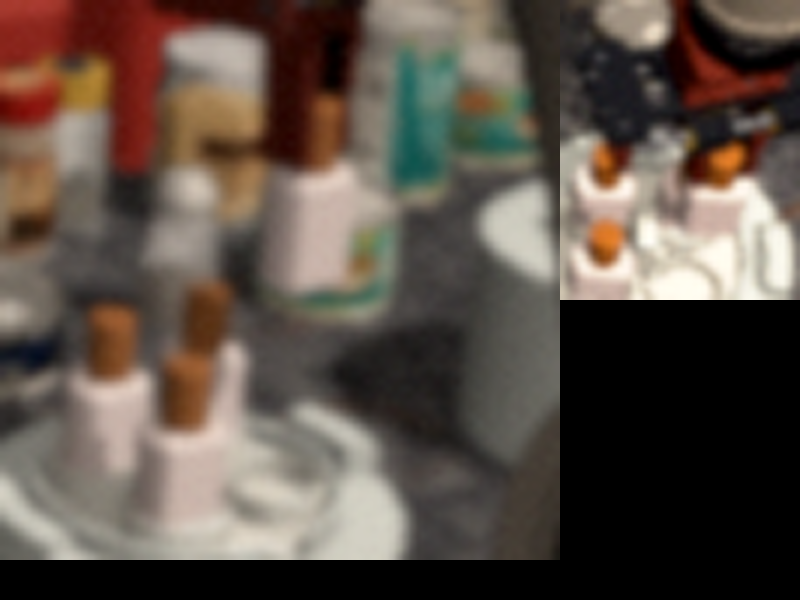

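The side view shows the held pot upright but about 2 px right of where the tool axis should put it: body centre about (359,207), expected 357. So it sits off-centre along the pads. I'll quantify the offset from the knob and body edges against the earlier held pots.

```bash
python3 - <<'E'
from pots import *
for tag,p,zt in((('6'),(530.8,-146.9),170.2),('10',(475,-152.2),181.5),('11',(479,-209),181.5)):
    for n in('top','side'):
        im=np.load(f'{n[0]}{tag}.npy'); o,w=masks(im); z=zt-59+70
        for i,c,st,l in blobs(o,25,3000):
            e=c-proj(n,(*p,z))
            if np.hypot(*e)<7: print(tag,n,c.round(1),'err px',e.round(1),st[2:]/4)
E
```

```text
6 top [338.5 218.1] err px [-0.4 -0.8] [ 10.25  10.25 214.75]
10 top [339.  231.6] err px [-0.8  1. ] [ 7.5   6.75 88.5 ]
10 side [344.  192.4] err px [ 0.1 -0.8] [  7.     7.75 128.  ]
11 top [357.  231.5] err px [1.3 0.4] [ 12.75   8.25 220.75]
11 side [360.7 187.3] err px [ 2.5 -2.4] [  5.25   9.25 122.75]
```

The pot sits about 7 mm off-centre along the pads. I'll set it down on free counter at (490,30) and squeeze it at 90° to centre it.

Emit:
{"api": "apply_moves", "payload": {
  "increments": [0.001,0.015,0,0,1,0.001,0.03,0,0,1,0.001,0.033,0,0,1,0.001,0.033,0,0,1,0.001,0.033,0,0,1,0.001,0.033,0,0,1,0.001,0.033,0,0,1,0.001,0.02,0,0,1,0.001,0.01,0,0,1,0,0,-0.02,0,1,0,0,-0.03,0,1,0,0,-0.035,0,1,0,0,-0.02,0,1,0,0,-0.01,0,1,0,0,-0.003,0,1,0,0,0,0,1,0,0,0,0,1]
}}

```text
clock: 39.58
tcp_pos: [488.9, 29.5, 64.7]
eef_rot: [0.0, 0.985, 0.17, 0.001]
ft_force: [0.3, 0.4, -0.8]
grip_width: 21.1
finger_force: 30.0
```

Emit:
{"api": "apply_moves", "payload": {
  "increments": [0,0,-0.003,0,1,0,0,-0.002,0,1,0,0,0,0,1,0,0,0,0,-0.4,0,0,0,0,-0.4,0,0,0,0,-0.4,0,0,0,0,-0.4,0,0,0,0,-0.4,0,0,0,0,-0.4,0,0,0,0,-0.4]
}}

```text
clock: 40.42
tcp_pos: [487.8, 29.8, 58.7]
eef_rot: [0.0, 0.985, 0.17, 0.0]
ft_force: [0.0, -0.3, -0.1]
grip_width: 60.8
finger_force: 0.0
```

Emit:
{"api": "apply_moves", "payload": {
  "increments": [0,0,0,0.05,-0.4,0,0,0,0.1,-0.4,0,0,0,0.11,-0.4,0,0,0,0.11,-0.4,0,0,0,0.11,-0.4,0,0,0,0.11,-0.4,0,0,0,0.11,-0.4,0,0,0,0.11,-0.4,0,0,0,0.11,-0.4,0,0,0,0.11,-0.4,0,0,0,0.11,-0.4,0,0,0,0.11,-0.4,0,0,0,0.11,-0.4,0,0,0,0.11,-0.4,0,0,0,0.1008,-0.4,0,0,0,0,-0.4,0,0,0,0,-0.4]
}}

```text
clock: 41.83
tcp_pos: [487.8, 29.7, 58.7]
eef_rot: [-0.0, 0.578, 0.816, 0.0]
ft_force: [-0.3, 0.4, 0.8]
grip_width: 61.6
finger_force: 0.0
```

```bash
python3 - <<'E'
from pots import *
for n in('top','side'):
    im=avg(n,2);np.save(n[0]+'12',im);o,w=masks(im)
    for i,c,st,l in blobs(o,25,3000):
        p=ray(n,*c,72)
        if np.hypot(*(p-[489,30]))<60: print(n,c.round(1),p.round(1),st[2:]/4)
E
python3 st.py
```

```text
top [296.3 227.5] [539.7  10.6] [  8.5  11.5 206. ]
top [298.3 246.8] [456.4  -5.7] [ 5.    1.5  15.75]
side [289.7 236.9] [501.   16.8] [ 3.    3.   19.25]
side [289.7 240.5] [481.2  27.8] [ 3.25  4.75 25.25]
42.03 [487.8  29.9  58.6] tooly 19.5 j [-0.39  0.42  0.25  2.14 -0.18  0.6   0.32] F [-0.3 -0.2  0.4] 61.3
```

Emit:
{"api": "apply_moves", "payload": {
  "increments": [0,0,0,0,0.2,0,0,0,0,0.3,0,0,0,0,0.4,0,0,0,0,0.4,0,0,0,0,0.45,0,0,0,0,0.5,0,0,0,0,1,0,0,0,0,1,0,0,0,0,1,0,0,0,0,1,0,0,0,0,1]
}}

```text
clock: 42.95
tcp_pos: [487.8, 29.9, 58.6]
eef_rot: [-0.0, 0.576, 0.817, -0.0]
ft_force: [0.1, 0.7, -1.2]
grip_width: 21.4
finger_force: 30.0
```

Emit:
{"api": "apply_moves", "payload": {
  "increments": [0,0,0.02,0,1,0,0,0.035,0,1,0,0,0.038,0,1,0,0,0.03,0,1,0,0,0,0,1,0,0,0,0,1,0,0,0,0,1]
}}

```text
clock: 43.53
tcp_pos: [487.2, 29.9, 181.0]
eef_rot: [-0.0, 0.576, 0.817, -0.0]
ft_force: [0.2, -0.7, -1.7]
grip_width: 21.5
finger_force: 30.0
```

```bash
python3 - <<'E'
from held import *
s=manip.sense()['tcp_pos']; p=np.array(s[:2]); zb=s[2]-58.7
for n in('side','top'):
    im=avg(n,3); np.save(n[0]+'13',im); g=im.mean(2)
    u,v=proj(n,(*p,zb+20)); print(n,u,v)
    for dv in(-2,0,2,4): print(int(v)+dv,int(u)-9,g[int(v)+dv,int(u)-9:int(u)+10].astype(int))
    held(n,im,p,zb,125,60)
E
python3 st.py
```

```text
side 288.62272285688215 218.32493335849426
216 279 [152 149 139 120 109 112 120 134 149 159 164 164 164 164 164 161 147 116
  81]
218 279 [160 161 152 130 113 113 121 136 151 160 163 165 164 164 164 161 145 112
  77]
220 279 [154 153 143 124 111 112 122 136 151 161 163 165 164 164 163 160 145 110
  73]
222 279 [149 146 137 121 110 113 122 137 152 162 163 163 163 163 162 156 138 104
  72]
side 125 217.71875 [(94, 42.0)]
  box 273.5 201.75 11.0 26.25
top 289.8162691778801 229.84897872331285
227 280 [198 199 196 197 188 159 153 180 194 194 196 195 196 195 194 188 165 145
 105]
229 280 [185 185 185 183 180 161 144 167 183 186 183 183 182 181 183 177 158 141
 105]
231 280 [176 175 176 175 173 155 135 153 173 175 177 176 175 174 175 173 162 148
 110]
233 280 [171 170 170 167 167 157 135 149 165 170 171 169 170 169 168 166 158 149
 112]
top 125 479.1875 [(94, 46.9), (102, 46.9), (110, 48.0), (118, 50.2), (126, 53.6), (134, 55.8), (142, 48.4), (150, 43.0), (158, 39.3), (166, 37.0), (174, 35.6), (182, 34.8), (190, 34.8), (198, 35.5), (206, 37.0), (214, 39.5), (222, 43.2), (230, 43.5), (238, 39.3), (246, 34.9), (254, 32.6), (262, 31.1), (270, 30.4), (278, 30.2)]
  box 277.75 217.0 21.0 24.0
43.83 [487.3  29.7 180.7] tooly 19.6 j [-0.45  0.22  0.3   2.05 -0.09  0.88  0.24] F [-0.6  0.5 -0.3] 21.5
```

Centred now, and the flat matches. Moving to cup 2.

Emit:
{"api": "apply_moves", "payload": {
  "increments": [-0.001,-0.015,0,0,1,-0.001,-0.03,0,0,1,-0.001,-0.033,0,0,1,-0.001,-0.033,0,0,1,-0.001,-0.033,0,0,1,-0.001,-0.033,0,0,1,-0.001,-0.033,0,0,1,-0.001,-0.02,0,0,1,0,-0.0097,0,0,1,0,0,0,0,1,0,0,0,0,1,0,0,0,0,1,0,0,0,0,1]
}}

```text
clock: 44.92
tcp_pos: [480.2, -207.8, 181.4]
eef_rot: [-0.0, 0.575, 0.818, 0.0]
ft_force: [-1.4, 0.2, -0.9]
grip_width: 21.6
finger_force: 30.0
```

```bash
python3 st.py
```

```text
44.92 [ 480.2 -207.8  181.4] tooly 19.8 j [-0.07  0.29  0.43  1.98 -0.15  0.9   0.79] F [-1.4  0.2 -0.9] 21.6
```

Emit:
{"api": "apply_moves", "payload": {
  "increments": [-0.0008,-0.0012,-0.025,0,1,0,0,-0.035,0,1,0,0,-0.02,0,1,0,0,-0.01,0,1,0,0,-0.004,0,1,0,0,-0.003,0,1,0,0,-0.002,0,1,0,0,0,0,1,0,0,0,0,1]
}}

```text
clock: 45.67
tcp_pos: [479.8, -211.2, 83.6]
eef_rot: [0.001, 0.576, 0.817, 0.0]
ft_force: [-0.2, -0.2, -1.2]
grip_width: 21.4
finger_force: 30.0
```

Emit:
{"api": "apply_moves", "payload": {
  "increments": [-0.0003,0.001,-0.002,0,1,0,0,-0.003,0,1,0,0,-0.003,0,1,0,0,-0.003,0,1,0,0,-0.003,0,1,0,0,-0.001,0,1,0,0,0,0,1,0,0,0,0,1]
}}

```text
clock: 46.33
tcp_pos: [478.7, -210.0, 68.3]
eef_rot: [-0.0, 0.576, 0.817, 0.0]
ft_force: [-4.6, 2.6, 11.8]
grip_width: 21.6
finger_force: 30.0
```

Emit:
{"api": "apply_moves", "payload": {
  "increments": [0,0,0,0,0.2,0,0,0,0,0.2,0,0,0,0,0.2,0,0,0,0,0.2,0,0,0.01,0,0.2,0,0,0.03,0,0.2,0,0,0.035,0,0.2,0,0,0.035,0,-0.4,0,0.03,0.02,0,-0.4,0,0.04,0.02,0,-0.4,0,0.04,0.02,0,-0.4,0,0.04,0.02,0,-0.4,0,0.03,0,0,-0.4,0,0,0,0,-0.4,0,0,0,0,-0.4]
}}

```text
clock: 47.58
tcp_pos: [478.8, -36.7, 254.3]
eef_rot: [0.0, 0.575, 0.818, 0.0]
ft_force: [0.3, -0.3, -0.7]
grip_width: 61.8
finger_force: 0.0
```

```bash
python3 - <<'E'
from pots import *
t=avg('top',4);s=avg('side',3);np.save('t14',t);np.save('s14',s)
for n,im in(('top',t),('side',s)):
    o,w=masks(im)
    for i,c,st,l in blobs(o,25,3000):
        p=ray(n,*c,82)
        if np.hypot(*(p-[505,-179]))<75: print(n,c.round(1),p.round(1),st[2:]/4)
mosaic('m9',[(tile(t,315,215,60,60,6,60,250),0,0),(tile(t,375,215,65,70,6.5,60,250),370,0),(tile(s,300,195,75,65,5,60,215),0,370)])
E
python3 st.py
```

```text
top [337.6 232. ] [ 531.3 -150.6] [ 4.25  6.25 83.25]
top [352.2 232.4] [ 535.3 -206.6] [ 4.5  7.  95. ]
top [337.2 244.8] [ 475.2 -152.2] [ 5.    6.75 99.  ]
top [352.8 245.2] [ 480. -211.] [ 4.25  6.75 92.75]
side [342.6 220.4] [ 506.9 -180.7] [  6.5   18.25 162.75]
side [330.7 218. ] [ 539.2 -156.7] [ 4.    8.25 96.25]
side [355.6 220.9] [ 485.3 -215.9] [ 3.5   7.75 86.  ]
47.93 [478.5 -39.4 253.4] tooly 19.5 j [-0.37  0.12  0.35  1.99 -0.05  1.04  0.34] F [-0.7  0.6 -0.1] 61.4
```

View pics/m9.png

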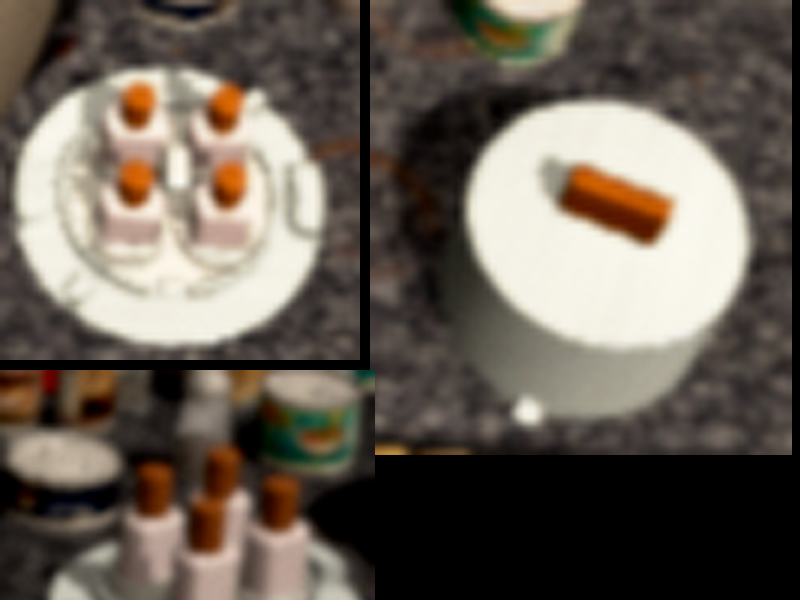

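The four pots stand seated at the expected spots. The cover's top disc is centred near crop (608,225), its bar runs from (575,185) to (665,225), and one ear shows at (530,410). Measuring the cover.

```bash
python3 - <<'E'
from pots import *
t=np.load('t14.npy').astype(np.uint8)
for lo in(195,210,222):
    P=contour('top',t,395,262,102,lo,60); 
    c,r,e=circ(P); print(lo,c.round(1),r.round(1),np.median(abs(e)).round(2))
b=cv2.resize(t,None,fx=4,fy=4,interpolation=cv2.INTER_CUBIC);h=cv2.cvtColor(b,cv2.COLOR_RGB2HSV)
for Vlo in(90,170,190):
    m=((h[:,:,0]<18)&(h[:,:,1]>120)&(h[:,:,2]>Vlo)).astype(np.uint8)
    for i,c,st,l in blobs(m,500,9000):
        if np.hypot(*(c-[412,246]))<10:
            ys,xs=np.nonzero(l==i); Q=np.array([ray('top',(x+.5)/4-.5,(y+.5)/4-.5,142) for x,y in zip(xs,ys)]).astype(np.float32)
            R=cv2.minAreaRect(Q); f=cv2.fitLine(Q,cv2.DIST_L2,0,.01,.01).ravel(); print(Vlo,'bar',Q.mean(0),R,'dir',np.degrees(np.arctan2(f[1],f[0])))
print('ear',ray('top',399.2,277.7,4), ray('top',399.2,277.7,8))
E
```

```text
Traceback (most recent call last):
  File "h.py", line 19, in contour
    c=max((c for c in cs if cv2.pointPolygonTest(c,(u*k,v*k),False)>=0),key=cv2.contourArea)
ValueError: max() iterable argument is empty
```

```bash
cat > cover.py <<'E'
from pots import *
def cover(t):
    t=t.astype(np.uint8)
    for lo in(190,205,220):
        m=white(t,lo,60); cs,_=cv2.findContours(m,0,1)
        c=max((c for c in cs if abs(c.mean((0,1))/4-[409,249]).max()<25),key=cv2.contourArea)
        P=np.array([ray('top',*((q+.5)/4-.5),102) for q in c[:,0,:]]); cc,r,e=circ(P); print(lo,cc.round(1),r.round(1),np.median(abs(e)).round(2))
    b=cv2.resize(t,None,fx=4,fy=4,interpolation=cv2.INTER_CUBIC);h=cv2.cvtColor(b,cv2.COLOR_RGB2HSV)
    for Vlo in(90,170,190):
        m=((h[:,:,0]<18)&(h[:,:,1]>120)&(h[:,:,2]>Vlo)).astype(np.uint8)
        for i,c,st,l in blobs(m,500,9000):
            if np.hypot(*(c-[412,246]))<12:
                ys,xs=np.nonzero(l==i); Q=np.array([ray('top',(x+.5)/4-.5,(y+.5)/4-.5,142) for x,y in zip(xs,ys)]).astype(np.float32)
                R=cv2.minAreaRect(Q); f=cv2.fitLine(Q,cv2.DIST_L2,0,.01,.01).ravel(); print(Vlo,'bar',Q.mean(0),R,'dir',np.degrees(np.arctan2(f[1],f[0])))
E
python3 - <<'E'
from cover import *
cover(np.load('t14.npy')); print('ear',ray('top',399.2,277.7,4), ray('top',399.2,277.7,8))
E
```

```text
190 [ 476.8 -426.1] 79.3 0.52
205 [ 477.1 -425.8] 78.1 0.42
220 [ 477.3 -425.7] 76.9 0.4
90 bar [ 468.17334 -421.13345] ((468.0694580078125, -421.19183349609375), (54.90132522583008, 28.45299530029297), 70.59537506103516) dir 71.4825
170 bar [ 475.18442 -423.74487] ((475.19866943359375, -423.719970703125), (54.89962387084961, 13.53758430480957), 70.19398498535156) dir 70.92796
190 bar [ 475.97992 -424.55618] ((475.84747314453125, -424.8204345703125), (53.20836639404297, 11.297491073608398), 70.73808288574219) dir 70.95851
ear [ 400.29439226 -399.97863682] [ 398.45793903 -399.15688815]
```

Emit:
{"api": "apply_moves", "payload": {
  "increments": [0,-0.015,0,-0.048,-0.4,0,-0.028,0,-0.048,-0.4,0,-0.03,0,-0.048,-0.4,0,-0.03,0,-0.048,-0.4,0,-0.03,0,-0.048,-0.4,0,-0.03,0,-0.048,-0.4,0,-0.03,0,-0.048,-0.4,0,-0.03,0,-0.048,-0.4,0,-0.03,0,-0.048,-0.4,0,-0.03,0,-0.048,-0.4,0,-0.03,0,-0.048,-0.4,0,-0.03,-0.01,-0.048,-0.4,-0.001,-0.03,-0.02,-0.048,-0.4,-0.001,-0.0126,-0.02,-0.051,-0.4,0,0,0,0,-0.4,0,0,0,0,-0.4,0,0,0,0,-0.4,0,0,0,0,-0.4]
}}

```text
clock: 49.43
tcp_pos: [477.5, -423.4, 204.8]
eef_rot: [0.001, 0.814, 0.581, 0.001]
ft_force: [-0.6, -0.7, -0.2]
grip_width: 61.8
finger_force: 0.0
```

```bash
python3 - <<'E'
from pots import *
t=avg('top',2);s=avg('side',2);np.save('t15',t);np.save('s15',s)
a=np.load('t14.npy');d=np.abs(t-a).mean(2)
# lower cover wall / ear unchanged?
print('ear region diff',d[268:285,390:425].mean(), d[268:285,390:425].max())
E
python3 st.py
```

```text
ear region diff 1.2166666666666666 3.9166666666666665
49.63 [ 477.4 -423.3  204.5] tooly -19.0 j [ 0.19  0.49  0.62  1.7  -0.32  1.05  0.58] F [ 0.2 -0.1  1. ] 61.1
```

Cover unmoved. Down and grip.

Emit:
{"api": "apply_moves", "payload": {
  "increments": [-0.001,-0.0005,-0.03,0,-0.4,0,0,-0.03,0,-0.4,0,0,-0.02,0,-0.4,0,0,-0.01,0,-0.4,0,0,-0.003,0,-0.4,0,0,0,0,-0.4,0,0,0,0,1,0,0,0,0,1,0,0,0,0,1,0,0,0,0,1,0,0,0,0,1,0,0,0,0,1,0,0,0,0,1,0,0,0,0,1,0,0,0,0,1,0,0,0,0,1]
}}

```text
clock: 50.97
tcp_pos: [476.2, -424.6, 110.8]
eef_rot: [0.0, 0.814, 0.58, 0.0]
ft_force: [2.2, -1.1, 0.2]
grip_width: 16.2
finger_force: 30.0
```

```bash
python3 st.py
```

```text
50.97 [ 476.2 -424.6  110.8] tooly -19.1 j [ 0.23  0.59  0.56  1.77 -0.39  0.89  0.64] F [ 2.2 -1.1  0.2] 16.2
```

Emit:
{"api": "apply_moves", "payload": {
  "increments": [0,0,0.01,0,1,0,0,0.025,0,1,0,0,0.03,0,1,0,0,0.03,0,1,0,0,0.025,0,1,0,0,0.015,0,1,0.0015,0.01,0,-0.045,1,0.0025,0.02,0,-0.045,1,0.0025,0.023,0,-0.0495,1,0.0025,0.023,0,-0.0495,1,0.0025,0.023,0,-0.0495,1,0.0025,0.023,0,-0.0495,1,0.0025,0.023,0,-0.0495,1,0.0025,0.023,0,-0.0495,1,0.0025,0.023,0,-0.0495,1,0.0025,0.023,0,-0.0495,1,0.002,0.016,0,-0.0495,1,0.002,0.0106,0,-0.0495,1,0,0.005,0,-0.049,1,0,0,0,0,1]
}}

```text
clock: 52.63
tcp_pos: [503.0, -176.8, 245.2]
eef_rot: [-0.001, 0.955, 0.298, -0.001]
ft_force: [0.2, -0.0, -3.6]
grip_width: 15.7
finger_force: 30.0
```

Emit:
{"api": "apply_moves", "payload": {
  "increments": [0,0,0,0,1,0,0,0,0,1,0,0,0,0,1]
}}

```text
clock: 52.88
tcp_pos: [503.2, -179.5, 245.6]
eef_rot: [0.0, 0.955, 0.297, -0.0]
ft_force: [-0.2, 0.8, -3.1]
grip_width: 16.1
finger_force: 30.0
```

```bash
python3 - <<'E'
from h import *
t=avg('top',2);s=avg('side',3);np.save('t16',t);np.save('s16',s)
mosaic('m10',[(tile(t,310,190,75,85,6,30,250),0,0),(tile(s,300,160,80,100,4.3,30,215),452,0)])
E
python3 st.py
```

```text
53.13 [ 503.6 -179.1  245.6] tooly -55.4 j [-0.41  0.27  0.77  1.9  -0.21  1.05 -0.52] F [-0.1 -0.5 -2.9] 15.6
```

View pics/m10.png

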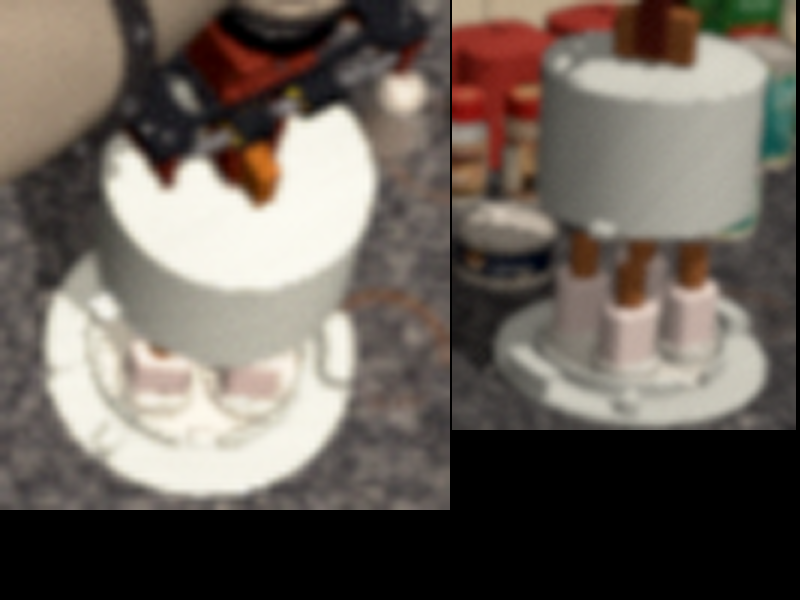

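The cover hangs level over the pots. Lowering it.

Emit:
{"api": "apply_moves", "payload": {
  "increments": [0,0,-0.02,0,1,0,0,-0.025,0,1,0,0,-0.025,0,1,0,0,-0.02,0,1,0,0,-0.01,0,1,0,0,-0.005,0,1,0,0,0,0,1,0,0,0,0,1]
}}

```text
clock: 53.8
tcp_pos: [504.4, -179.1, 141.4]
eef_rot: [0.0, 0.955, 0.297, 0.0]
ft_force: [-0.6, -0.3, -3.1]
grip_width: 16.0
finger_force: 30.0
```

```bash
python3 st.py
```

```text
53.8 [ 504.4 -179.1  141.4] tooly -55.4 j [-0.32  0.41  0.69  2.   -0.35  0.84 -0.4 ] F [-0.6 -0.3 -3.1] 16.0
```

Emit:
{"api": "apply_moves", "payload": {
  "increments": [0,0,-0.003,0,1,0,0,-0.003,0,1,0,0,-0.003,0,1,0,0,-0.003,0,1,0,0,-0.002,0,1,0,0,0,0,1,0,0,0,0,1]
}}

```text
clock: 54.38
tcp_pos: [503.6, -178.7, 126.4]
eef_rot: [-0.0, 0.955, 0.297, -0.0]
ft_force: [-0.7, 0.2, -4.0]
grip_width: 16.0
finger_force: 30.0
```

Emit:
{"api": "apply_moves", "payload": {
  "increments": [0,0,-0.003,0,1,0,0,-0.003,0,1,0,0,-0.002,0,1,0,0,-0.001,0,1,0,0,0,0,1,0,0,0,0,1]
}}

```text
clock: 54.88
tcp_pos: [503.8, -178.8, 117.5]
eef_rot: [0.0, 0.955, 0.297, -0.0]
ft_force: [-0.8, 0.8, -3.6]
grip_width: 15.8
finger_force: 30.0
```

Emit:
{"api": "apply_moves", "payload": {
  "increments": [0,0,-0.001,0,1,0,0,0,-0.02,1,0,0,0,-0.03,1,0,0,0,-0.04,1,0,0,0,-0.04,1,0,0,0,-0.04,1,0,0,0,-0.04,1,0,0,0,-0.04,1,0,0,0,-0.03,1,0,0,0,0,1]
}}

```text
clock: 55.72
tcp_pos: [503.8, -178.3, 116.8]
eef_rot: [-0.0, 0.987, 0.161, -0.0]
ft_force: [-2.2, 3.1, 2.7]
grip_width: 15.9
finger_force: 30.0
```

```bash
python3 st.py; python3 -c "
from h import *
print(np.round(manip.sense()['ft_torque'],2))"
```

```text
55.72 [ 503.8 -178.3  116.8] tooly -71.5 j [-0.35  0.47  0.74  2.02 -0.44  0.81 -0.6 ] F [-2.2  3.1  2.7] 15.9
[0.44 0.54 0.06]
```

Emit:
{"api": "apply_moves", "payload": {
  "increments": [0,0,0,-0.03,1,0,0,0,-0.04,1,0,0,0,-0.04,1,0,0,0,-0.04,1,0,0,0,-0.04,1,0,0,0,-0.03,1,0,0,0,-0.02,1,0,0,0,-0.01,1,0,0,0,0,1]
}}

```text
clock: 56.47
tcp_pos: [503.6, -178.1, 116.8]
eef_rot: [-0.001, 0.999, 0.037, -0.0]
ft_force: [-4.2, 4.2, 5.9]
grip_width: 15.8
finger_force: 30.3
```

```bash
python3 st.py; python3 -c "
from h import *
print(np.round(manip.sense()['ft_torque'],2))"
```

```text
56.47 [ 503.6 -178.1  116.8] tooly -85.8 j [-0.39  0.49  0.81  2.03 -0.49  0.82 -0.8 ] F [-4.2  4.2  5.9] 15.8
[0.8  0.86 0.74]
```

Emit:
{"api": "apply_moves", "payload": {
  "increments": [0,0,0,-0.015,1,0,0,0,-0.01,1,0,0,0,0,1,0,0,0,0,1]
}}

```text
clock: 56.8
tcp_pos: [503.6, -178.1, 116.8]
eef_rot: [-0.001, 1.0, 0.025, -0.0]
ft_force: [-2.4, 3.2, 5.6]
grip_width: 15.8
finger_force: 30.3
```

```bash
python3 st.py; python3 -c "
from h import *
print(np.round(manip.sense()['ft_torque'],2))"
```

```text
56.8 [ 503.6 -178.1  116.8] tooly -87.2 j [-0.4   0.5   0.81  2.03 -0.49  0.82 -0.82] F [-2.4  3.2  5.6] 15.8
[0.84 0.85 0.69]
```

Emit:
{"api": "apply_moves", "payload": {
  "increments": [0,0,0,-0.02,1,0,0,0,-0.01,1,0,0,0,0,1,0,0,0,0,1]
}}

```text
clock: 57.13
tcp_pos: [503.5, -178.1, 116.8]
eef_rot: [-0.0, 1.0, 0.01, -0.0]
ft_force: [-4.0, 4.7, 6.0]
grip_width: 16.3
finger_force: 31.2
```

```bash
python3 st.py; python3 -c "
from h import *
print(np.round(manip.sense()['ft_torque'],2))"
```

```text
57.13 [ 503.5 -178.1  116.8] tooly -88.8 j [-0.4   0.5   0.82  2.03 -0.5   0.82 -0.84] F [-4.   4.7  6. ] 16.3
[0.78 1.03 0.99]
```

Emit:
{"api": "apply_moves", "payload": {
  "increments": [0,0,0,-0.015,1,0,0,0,0,1,0,0,0,0,1,0,0,0,0,1]
}}

```text
clock: 57.47
tcp_pos: [503.4, -178.1, 116.8]
eef_rot: [-0.001, 1.0, 0.003, -0.001]
ft_force: [-4.5, 3.8, 6.0]
grip_width: 16.4
finger_force: 31.5
```

```bash
python3 st.py; python3 -c "
from h import *
print(np.round(manip.sense()['ft_torque'],2))"
```

```text
57.47 [ 503.4 -178.1  116.8] tooly -89.7 j [-0.41  0.5   0.82  2.03 -0.5   0.83 -0.86] F [-4.5  3.8  6. ] 16.4
[0.83 1.1  0.94]
```

The bar is cocking slightly in the pads, so the ears have met the stop. Release and withdraw.

Emit:
{"api": "apply_moves", "payload": {
  "increments": [0,0,0,0,-0.3,0,0,0,0,-0.3,0,0,0,0,-0.3,0,0,0,0,-0.3,0,0,0,0,-0.3,0,0,0,0,-0.3,0,0,0.005,0,-0.3,0,0,0.025,0,-0.3,0,0,0.035,0,-0.3,0,0,0.04,0,-0.3,-0.01,0.03,0.02,0,-0.3,-0.01,0.04,0.01,0,-0.3,0,0.04,0,0,-0.3,0,0.04,0,0,-0.3,0,0.04,0,0,-0.3,0,0.02,0,0,-0.3,0,0,0,0,-0.3,0,0,0,0,-0.3]
}}

```text
clock: 58.97
tcp_pos: [483.9, 31.5, 251.6]
eef_rot: [0.0, 1.0, 0.003, 0.0]
ft_force: [0.0, -0.5, 0.1]
grip_width: 57.4
finger_force: 0.0
```

```bash
python3 - <<'E'
from pots import *
t=avg('top',4).astype(np.uint8); np.save('t17',t)
b=cv2.resize(t,None,fx=4,fy=4,interpolation=cv2.INTER_CUBIC);h=cv2.cvtColor(b,cv2.COLOR_RGB2HSV)
p0=proj('top',(503.5,-178,148)); print(p0)
for Vlo in(90,170,190):
    m=((h[:,:,0]<18)&(h[:,:,1]>120)&(h[:,:,2]>Vlo)).astype(np.uint8)
    for i,c,st,l in blobs(m,400,9000):
        if np.hypot(*(c-p0))<12:
            ys,xs=np.nonzero(l==i); Q=np.array([ray('top',(x+.5)/4-.5,(y+.5)/4-.5,148) for x,y in zip(xs,ys)]).astype(np.float32)
            R=cv2.minAreaRect(Q); f=cv2.fitLine(Q,cv2.DIST_L2,0,.01,.01).ravel(); print(Vlo,Q.mean(0),R,'dir',np.degrees(np.arctan2(f[1],f[0])))
g=t.mean(2)
E
python3 st.py
```

```text
[346.12154304 230.46517024]
90 [ 495.84338 -178.03653] ((495.1896667480469, -177.89576721191406), (68.91883850097656, 13.583456993103027), 3.9024345874786377) dir 2.2900333
170 [ 501.17712 -179.0613 ] ((500.0733337402344, -178.75), (59.29042053222656, 11.214237213134766), 3.9024341106414795) dir 4.1561575
190 [ 502.5214  -180.16438] ((501.7160949707031, -179.98452758789062), (56.15604019165039, 9.271613121032715), 4.756602764129639) dir 4.483774
59.17 [483.9  28.8 251.5] tooly -89.9 j [-1.06  0.18  1.    2.01 -0.17  1.04 -1.55] F [-0.4 -1.2  0.4] 57.0
```

I want to be sure about the stop, so I'll regrip squarely with no downward pressure and twist once more.

Emit:
{"api": "apply_moves", "payload": {
  "increments": [0.002,-0.015,0,0.0116,-0.3,0.002,-0.03,0,0.01,-0.3,0.003,-0.033,0,0.01,-0.3,0.003,-0.033,0,0.01,-0.3,0.003,-0.033,0,0.01,-0.3,0.003,-0.03,0,0.01,-0.3,0.002,-0.02,0,0.01,-0.3,0.0016,-0.0133,0,0,-0.3,0,0,0,0,-0.3,0,0,-0.03,0,-0.3,0,0,-0.035,0,-0.3,0,0,-0.03,0,-0.3,0,0,-0.025,0,-0.3,0,0,-0.01,0,-0.3,0,0,0,0,-0.3,0,0,0,0,-0.3,0,0,0,0,-0.3]
}}

```text
clock: 60.58
tcp_pos: [504.5, -177.1, 122.9]
eef_rot: [0.0, 0.999, 0.038, 0.001]
ft_force: [0.5, -0.4, -0.1]
grip_width: 57.4
finger_force: 0.0
```

Emit:
{"api": "apply_moves", "payload": {
  "increments": [0,0,0,0,0.3,0,0,0,0,0.6,0,0,0,0,1,0,0,0,0,1,0,0,0,0,1,0,0,0,0,1,0,0,0,0,1,0,0,0,0,1,0,0,0,0,1,0,0,0,0,1,0,0,0,0,1]
}}

```text
clock: 61.5
tcp_pos: [503.5, -177.1, 121.4]
eef_rot: [0.0, 0.999, 0.038, 0.0]
ft_force: [0.0, -0.8, 0.2]
grip_width: 15.8
finger_force: 30.0
```

```bash
python3 st.py; python3 -c "
from h import *
print(np.round(manip.sense()['ft_torque'],2))"
```

```text
61.5 [ 503.5 -177.1  121.4] tooly -85.7 j [-0.42  0.49  0.84  2.03 -0.5   0.83 -0.79] F [ 0.  -0.8  0.2] 15.8
[-0.31  0.09  0.  ]
```

Emit:
{"api": "apply_moves", "payload": {
  "increments": [0,0,0,-0.015,1,0,0,0,-0.015,1,0,0,0,0,1,0,0,0,0,1]
}}

```text
clock: 61.83
tcp_pos: [503.1, -176.8, 121.4]
eef_rot: [-0.0, 1.0, 0.023, -0.0]
ft_force: [-3.4, -2.0, 5.2]
grip_width: 16.1
finger_force: 30.2
```

```bash
python3 st.py; python3 -c "
from h import *
print(np.round(manip.sense()['ft_torque'],2))"
```

```text
61.83 [ 503.1 -176.8  121.4] tooly -87.3 j [-0.43  0.5   0.85  2.03 -0.5   0.84 -0.82] F [-3.4 -2.   5.2] 16.1
[-0.15  0.78  0.63]
```

Emit:
{"api": "apply_moves", "payload": {
  "increments": [0,0,0,-0.015,1,0,0,0,-0.015,1,0,0,0,0,1,0,0,0,0,1]
}}

```text
clock: 62.17
tcp_pos: [503.1, -176.8, 121.4]
eef_rot: [-0.0, 1.0, 0.008, -0.0]
ft_force: [-3.4, -1.7, 5.9]
grip_width: 16.3
finger_force: 30.6
```

```bash
python3 st.py; python3 -c "
from h import *
print(np.round(manip.sense()['ft_torque'],2))"
```

```text
62.17 [ 503.1 -176.8  121.4] tooly -89.1 j [-0.43  0.5   0.85  2.03 -0.51  0.84 -0.84] F [-3.4 -1.7  5.9] 16.3
[-0.12  0.84  0.7 ]
```

The resistance starts right at 4.3° with no pressure on the cover, well past the hook entrance and with the cover flat at z = 6. It is at the stop. Release and leave.

Emit:
{"api": "apply_moves", "payload": {
  "increments": [0,0,0,0.02,1,0,0,0,0.01,0,0,0,0,0,-0.3,0,0,0,0,-0.3,0,0,0,0,-0.3,0,0,0,0,-0.3,0,0,0,0,-0.3,0,0,0.005,0,-0.3,0,0,0.025,0,-0.3,0,0,0.035,0,-0.3,0,0,0.04,0,-0.3,-0.01,0.03,0.02,0,-0.3,-0.01,0.04,0.01,0,-0.3,0,0.04,0,0,-0.3,0,0.04,0,0,-0.3,0,0.04,0,0,-0.3,0,0.02,0,0,-0.3,0,0,0,0,-0.3,0,0,0,0,-0.3]
}}

```text
clock: 63.75
tcp_pos: [483.6, 33.5, 256.4]
eef_rot: [-0.0, 1.0, 0.024, 0.0]
ft_force: [0.1, 0.1, -0.6]
grip_width: 57.1
finger_force: 0.0
```

```bash
python3 - <<'E'
from pots import *
t=avg('top',4).astype(np.uint8); a=np.load('t17.npy').astype(float)
d=np.abs(t-a).mean(2)[205:285,300:390]; print('change vs first release',d.mean().round(2),d.max().round(1))
m=white(t,200,60); cs,_=cv2.findContours(m,0,1); p=proj('top',(503.5,-178,108))
b=cv2.resize(t,None,fx=4,fy=4,interpolation=cv2.INTER_CUBIC);h=cv2.cvtColor(b,cv2.COLOR_RGB2HSV)
m=((h[:,:,0]<18)&(h[:,:,1]>120)&(h[:,:,2]>170)).astype(np.uint8)
for i,c,st,l in blobs(m,400,9000):
    if np.hypot(*(c-proj('top',(503.5,-178,148))))<12:
        ys,xs=np.nonzero(l==i); Q=np.array([ray('top',(x+.5)/4-.5,(y+.5)/4-.5,148) for x,y in zip(xs,ys)]).astype(np.float32); print(cv2.minAreaRect(Q))
E
python3 st.py
```

```text
change vs first release 1.86 45.0
((499.95867919921875, -177.28866577148438), (57.180477142333984, 11.146063804626465), 2.6997313499450684)
63.95 [483.7  30.8 256.3] tooly -87.6 j [-1.09  0.17  1.03  2.   -0.17  1.05 -1.51] F [-0.9 -0.7  0. ] 57.5
```

```bash
python3 -c "
from rig import manip
print(manip.sign_off())"
```

```text
the job is handed in; nothing more can be done
None
```

The spice tin is together and handed in at about 64 s: the liner is seated with its tab in the gap, all four white pots are down in cups with flats matched, and the cover is flat on the base and turned clockwise until it would go no further. I took that as the ears being home under the hooks, from twist resistance, not from seeing them. I did not pick up or deliberately touch the turquoise look-alikes, the tins or the salt shaker.

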